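# Unlock the medicine drawer and hold the key turned

## Task

The household's medicines are locked in the grey steel drawer box on the worktop. Take the key with a bit on both sides of its blade off its peg on the wooden rack, push it fully home into the keyhole on top of the box, working it past the sticky pins, and turn it a quarter turn clockwise, as far as it goes, so that the drawer slides out. The lock springs back if the key is let go, so finish with the key still gripped and held turned in the lock and the drawer out, leaving the other key on its peg and the other things undisturbed.

Things in the scene. Friction and masses are not known exactly. Their poses are not given: they have to be found in the camera images.
- double_bit_key: the key to use, hanging upright by its bow, blade down; 70 mm long, 40 g. Origin: middle of the bow; z up along the key, bow and bit flat in the y-z plane; same either way round. Black bow 30 mm wide (y), 28 high (z -14 to 14), 9 thick (x), with flat side edges to grip 30 mm apart; its 14 x 14 mm hole spans z -6 to 8, so it can rise at most 9 mm on the peg. Shank diameter 5 mm
- key_collar (a point): on the double-bit key's axis at the underside of its stop collar (diameter 12 mm, 4 mm thick), 34 mm below the middle of the bow; axes as the key
- key_tip (a point): blade tip of the double-bit key, 56 mm below the middle of the bow; axes as the key. The bit, two steel flags, one to each side, 17 mm wide over both (y) and 5 mm thick (x), rounded, reaches from here 14 mm up
- single_bit_key: the other key, which does not fit and stays on its peg: same black bow, origin and axes, but 86 mm long with its flag on one side only (18 mm) and no collar
- key_rack: wooden key rack, fixed. Origin: on the worktop under its middle; front faces its -x. Back panel 180 mm wide (y), front face at x = 30 mm, top 148 mm high. Keys hang at about x = -5, y = 45 or -45 mm (either on either peg), their y along the rack's y, bow middle 119.5 mm high. A key comes off when raised about 4.5 mm, then drawn out along the rack's -x by 40 mm or more
- left_peg (a point): middle of the end of the rack's peg at y = 45 mm, 125 mm high; axes as the rack. Level steel peg of radius 2.5 mm running back from here to the panel (58 mm), ending here in a ball of 9 mm diameter
- right_peg (a point): the same on the rack's peg at y = -45 mm
- medicine_box: grey steel drawer box, fixed, 170 mm deep (x), 180 mm wide (y), top 106 mm high. Origin: on the worktop under its middle; drawer front faces its -x, lock in the middle of its top. Front kept clear for the drawer
- lock_mouth (a point): centre of the keyhole on the 40 mm square steel lock plate, 110 mm above the worktop; axes as the box. A slot 19 mm along the box's x, 7 mm along its y, through an 8 mm fixed plate, a 6 mm wide slot in the barrel below. The key enters straight down, its y along the box's x (either way round), 22 mm deep, until the collar sits on the plate: bow middle 34 mm above this point
- lock_plug (a joint): turn of the lock barrel, rad: 0 locked, grows clockwise seen from above to the stop at 1.5. Two pairs of sticky spring pins in it, met 14 and 18 mm down, resist the key with about 10 N; turns of a few degrees to and fro help. The plate blocks turning until the key is home. It lags the key by about 0.1 rad. A spring (0.05 to 0.14 N m) turns it back when not held; the drawer comes from about 0.6 rad
- drawer (a joint): how far the drawer has slid out along the box's -x, m: 0 shut, 0.06 fully out. Its own spring pushes it, a damper slows it: about 2 s once the lock is turned
- salt_shaker: bystander: salt shaker 44 mm wide, 90 mm tall; origin under its middle
- kitchen_timer: bystander: cream timer 56 x 62 x 58 mm; origin under its middle
- lemon: bystander: yellow lemon 71 x 53 mm, 51 mm tall; origin under its middle
- garlic: bystander: garlic bulb 56 mm wide and tall; origin under its middle
There are look-alikes about, which are no part of the job. Leave any pink or yellow look-alike of the double_bit_key alone.

How it is judged:
On the way, in this order (a step that is already met when the one before it is completed fails the run):
1. the double-bit key is in the gripper, off its peg (distance of double_bit_key from where it was at the start of the episode above 0.06 m and contact force between the fingers and double_bit_key above 1 N), for 0.2 s.
2. the key is fully home in the lock, not yet turned (horizontal distance between key_collar and lock_mouth below 0.004 m and z of key_collar in the frame of lock_mouth below 0.0025 m and angle between double_bit_key's own z axis and vertical below 0.15 rad and value of joint lock_plug below 0.3 rad), for 0.05 s.
3. the key has turned the lock a quarter turn and is held there (value of joint lock_plug above 1.25 rad and horizontal distance between key_collar and lock_mouth below 0.004 m and z of key_collar in the frame of lock_mouth below 0.004 m and contact force between the fingers and double_bit_key above 1 N), for 0.5 s.
At the end, for the whole second after the job is handed in: The gripper still holds the double-bit key (grip force over 1 N), upright within 0.15 rad and home in the lock (collar within 4 mm of the plate and of the keyhole's centre); the lock is held turned past 1.25 rad of its 1.5 rad and the drawer is more than 50 mm out (all of step 3 and value of joint drawer above 0.05 m and angle between double_bit_key's own z axis and vertical below 0.15 rad); the arm keeps its last pose, push and grip.
It fails at once if the other key is pulled off its peg or knocked about (distance of single_bit_key from where it was at the start of the episode above 0.03 m).
It fails at once if a thing standing on the worktop is knocked aside (distance of any of salt_shaker, kitchen_timer, lemon, garlic from where it was at the start of the episode above 0.04 m).
It also fails if it takes over 54 s, if anything falls off the work surface, if the arm or the gripper's body presses on something with over 40 N, if the wrist force passes 120 N, or if a joint passes its speed limit or range.

## Robot

A 6-joint arm with a two-finger parallel gripper is mounted at the origin on a cart in front of the work surface, level with it; the furniture and walls round the work are solid. World frame = base frame: x ahead of the robot, y to its left, z up, the work surface at z = 0. Lengths are in m, angles in rad, forces in N, time in s.
With the tool pointing down it reaches from about 0.375 to 0.975 m from the base axis. Payload 3.8 kg.
Tool frame: the origin (TCP) lies at the very end of the fingers, on their centre line; the grasp point (between the pads) lies 19 mm behind it (bot.grip_depth is the distance from the TCP to the grasp point, in m); z points along the fingers, y is the direction in which the jaws open and shut (so a half turn about z gives the same grasp; the last joint's range is limited). The gripper opens to 85 mm and grips with 20 to 120 N. Pads are 22 mm wide; open, the fingers measure 114 mm over their backs; the gripper's body (76 mm by 85 mm) begins 54 mm behind the grasp point. The pads swing forward as they close: fully open they stand 13 mm farther back than shut.
Start: joints at [1.186, 0.264, 1.604, -0, 1.274, -0.037], TCP at [0.23, 0.635, 0.207] pointing down, gripper open.
Joint ranges: [-2.63, 2.63], [-0.94, 2.18], [0.31, 2.57], [-1.31, 4.45], [0, 2.66], [-2.55, 2.55]. Speed limits (rad/s): [2.57, 2.57, 3.14, 3.14, 3.14, 3.14].

## Interface

Orientations are given as a rotation vector (axis times angle).
In Python, from workcell import bot, cams, job gives the robot as it stands.
- The arm moves only by the tool apply_moves, never from a script. Its argument "targets" is a list of rows, each an object of numbers: "dx", "dy", "dz": the shift along the tool's x, y, z in units of 30 mm (1.0 is 30 mm); "wx", "wy", "wz": the turn, a rotation vector about the tool's x, y, z in units of 6 degrees (1.0 is 6 degrees); "jaw": the opening, from 0 (shut) to 1 (fully open). In form: [{"dx": .., "dy": .., "dz": .., "wx": .., "wy": .., "wz": .., "jaw": ..}, ...]. A call has 1 to 5 rows; each row shifts and turns the commanded pose from where the row before left it, along the tool's axes as they then stand; what a row does not reach is not made up. A row lasts 1/10 s, in which the tool goes at most 50 mm and 8.59 degrees, less where a joint would pass 70% of its speed; a pose out of reach is approached as far as the arm can. A call is refused whole if a number of a shift passes 1 or a number of a turn 1, either way. A call with a gripper value outside its range is refused whole. The fingers move at their own pace and stop on an object; "newtons" is the grip in N (left out, the last holds). Time passes only in rows, so rows that do not move let the fingers close. It gives the time, the measured TCP pose, the force and the opening at its end, in the units of the state.
- bot.read_state(): the state, without advancing time (a new reading comes with each control period).
- cams.read_camera(name): name is "side" or "top" or "wrist"; returns a dict with "color" (480x640x3 uint8, red, green, blue), "range_z" (480x640 float32, m along the optical axis (not along the pixel's ray), 0 where there is no reading), "fx", "fy", "cx", "cy" (pixels), "eye" and "rotation" of the camera in the world; the wrist camera has in their place "T_tool_cam" (4x4, takes a point from camera to tool coordinates, whose origin is the TCP and whose axes are the flange's). Camera axes: x right, y down, z forward; pixel columns grow to the right and rows downward; lengths in m; the calibration is good to about 2 mm. A picture is of the moment at which its call begins: read the wrist's pose just before it.
- job.finish_job(): hands the job in, once; it reports no verdict.
The state is a dict: "time": time; "q": joint angles; "joint_vel": joint speeds; "joint_torque": joint torques, N m; "tool_pos": TCP position; "tcp_rot": TCP orientation; "wrist_force": force on the tool from outside, world axes, zero at the start; "torque": the same for the moment, N m; "width": opening from 0.0 (shut) to 1.0 (fully open).
Only numpy, scipy, OpenCV 4.12 (cv2) and the standard library are available. Lean on these libraries where they do the work, as an engineer would, in place of code of your own. Each camera call takes 0.05 s, during which the arm holds its last target.

## Working session

There is one attempt and no reset: what is moved stays moved. The work goes in short steps, Python scripts to look and compute and a tool call to move; the robot and the scene stay as the last step left them, time stands still between calls to the robot, and variables do not carry over. Pictures are saved under pics/ and viewed, and the job is handed in when it is done.

Besides the shell and the picture viewer there is one more tool, called after ">>>" as name(argument=value, ...), one argument or row to a line, values as JSON. apply_moves: Moves the arm, as the interface text tells. Its arguments: {"type":"object","properties":{"targets":{"type":"array"},"newtons":{"type":"number"}},"required":["targets"]}

```bash
ls; mkdir -p pics
cat > h.py <<'E'
import numpy as np, cv2
from scipy.spatial.transform import Rotation as R
from workcell import bot,cams,job
def snap(n,f):
    s=bot.read_state(); c=cams.read_camera(n)
    cv2.imwrite('pics/'+f+'.png',cv2.cvtColor(c['color'],cv2.COLOR_RGB2BGR))
    if n=='wrist':
        T=np.eye(4);T[:3,:3]=R.from_rotvec(s['tcp_rot']).as_matrix();T[:3,3]=s['tool_pos'];T=T@np.array(c['T_tool_cam'])
        c['eye']=T[:3,3];c['rotation']=T[:3,:3]
    np.savez('pics/'+f+'.npz',**{k:np.array(v) for k,v in c.items()})
    return c
def load(f): return dict(np.load('pics/'+f+'.npz'))
def pts(c):
    v,u=np.mgrid[:480,:640]; z=c['range_z']
    P=np.stack([(u-c['cx'])/c['fx']*z,(v-c['cy'])/c['fy']*z,z],-1)
    return P@np.array(c['rotation']).T+np.array(c['eye'])
def ray(c,u,v,h):
    d=np.array(c['rotation'])@np.array([(u-c['cx'])/c['fx'],(v-c['cy'])/c['fy'],1]); e=np.array(c['eye'])
    return e+d*(h-e[2])/d[2]
def proj(c,p):
    q=np.array(c['rotation']).T@(np.array(p)-c['eye']); return q[0]/q[2]*c['fx']+c['cx'],q[1]/q[2]*c['fy']+c['cy']
E
python3 - <<'E'
from h import *
s=bot.read_state(); print({k:np.round(v,3) for k,v in s.items()})
for n in['side','top','wrist']:
    c=snap(n,n+'0'); print(n,np.round(c['eye'],3),np.round(c['rotation'],3).tolist(),c['fx'])
E
```

```text
pics
{'time': np.float64(0.0), 'q': array([ 1.186,  0.265,  1.605, -0.   ,  1.274, -0.037]), 'joint_vel': array([ 0.   ,  0.001, -0.001,  0.001, -0.002,  0.001]), 'joint_torque': array([ 2.0000e-03, -5.1510e+01, -3.6732e+01,  0.0000e+00,  1.3000e-02,
       -0.0000e+00]), 'tool_pos': array([0.23 , 0.634, 0.206]), 'tcp_rot': array([-5.430e-01, -3.094e+00,  3.000e-03]), 'wrist_force': array([ 0.822, -0.215, -0.821]), 'torque': array([-0.013, -0.045, -0.023]), 'width': np.float64(1.002)}
side [0.554 0.763 0.628] [-0.017, -2.787, 1.421] 440.75165246832296
top [0.339 0.002 1.108] [-2.116, 2.127, -0.211] 564.8129337372277
wrist [0.161 0.658 0.372] [[0.342, 0.901, 0.268], [0.94, -0.327, -0.1], [-0.003, 0.286, -0.958]] 348.3202736716109
```

```bash
python3 - <<'E'
t=open('h.py').read()
t=t.replace("    np.savez","    else: c['rotation']=R.from_rotvec(c['rotation']).as_matrix()\n    np.savez")
open('h.py','w').write(t)
E
python3 - <<'E'
from h import *
for n in['side','top']: snap(n,n+'0')
E
```

```text
(no output)
```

View pics/side0.png

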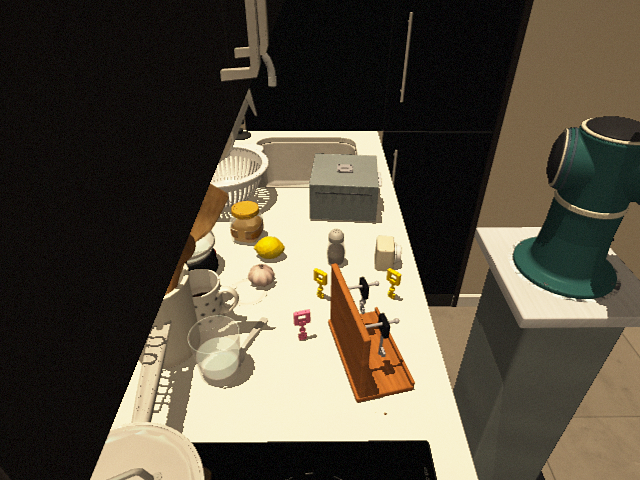

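View pics/top0.png

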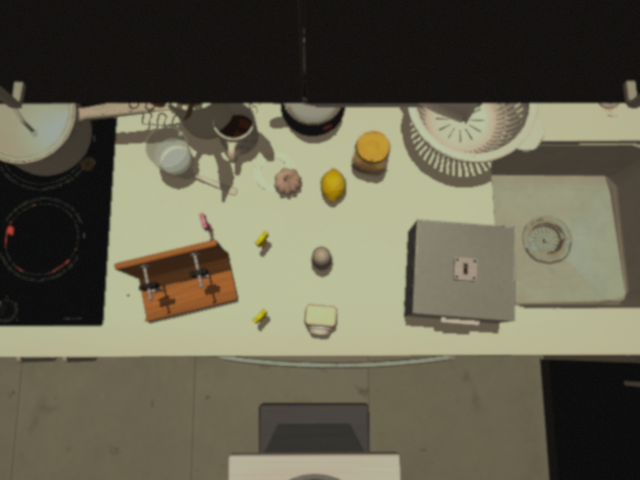

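View pics/wrist0.png

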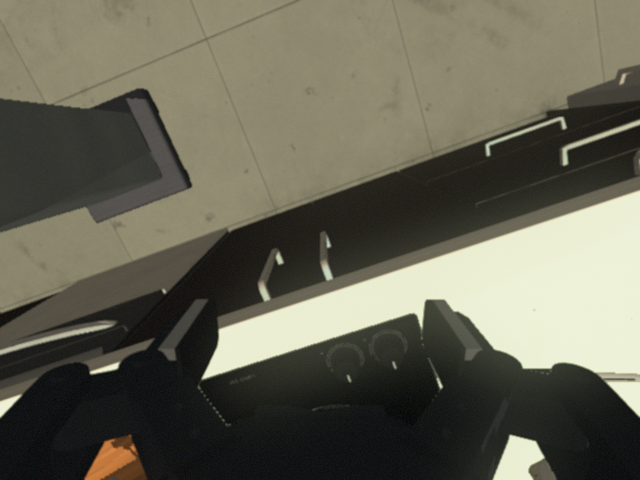

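Run:
```python
from h import *
t=load('top0');s=load('side0')
a=cv2.imread('pics/side0.png')[230:410,290:430];b=cv2.imread('pics/top0.png')[220:330,100:250]
a=cv2.resize(a,None,fx=3.2,fy=3.2,interpolation=2);b=cv2.resize(b,None,fx=2.6,fy=2.6,interpolation=2)
w=np.zeros((600,800,3),np.uint8);w[:min(576,600),:a.shape[1]]=a[:600]
w[:b.shape[0],448:448+b.shape[1]]=b[:, :352]
cv2.imwrite('pics/crop.png',w)
P=pts(t);print(proj(t,(0.4,0,0)))
Ps=pts(s)
for n,p in(('peg1 left',(150,287)),('peg2',(200,274)),('panel topL',(117,266)),('lock',(466,268)),('boxc',(440,240))):
    print(n,P[p[1],p[0]].round(3))
# box top region
c=t
m=(abs(P[...,2]-0.106)<0.006)
m2=m.astype(np.uint8);m2[:,:380]=0
n,l,st,ce=cv2.connectedComponentsWithStats(m2)
i=1+np.argmax(st[1:,4]);v,u=np.nonzero(l==i);X=P[l==i]
r=cv2.minAreaRect(X[:,:2].astype(np.float32)*1000);print('box',r,X[:,2].mean(),cv2.boxPoints(r))
# panel top
m=(abs(P[...,2]-0.148)<0.006);m[:,260:]=0
X=P[m];print(len(X));r=cv2.minAreaRect(X[:,:2].astype(np.float32)*1000);print('panel',r,cv2.boxPoints(r))
```

```text
(np.float64(313.54804410935026), np.float64(318.80360914992474))
peg1 left [0.448 0.282 0.136]
peg2 [0.471 0.197 0.134]
panel topL [0.483 0.336 0.15 ]
lock [ 0.484 -0.274  0.102]
boxc [ 0.535 -0.23   0.102]
box ((481.1240539550781, -271.9208679199219), (182.2534637451172, 171.429443359375), 85.30631256103516) 0.10651407644218888 [[ 388.24    -355.7281 ]
 [ 559.09454 -369.75592]
 [ 574.0081  -188.11365]
 [ 403.15356 -174.08582]]
861
panel ((625.8656616210938, 347.4477233886719), (298.2496337890625, 358.02142333984375), 3.4976351261138916) [[466.09766 517.0273 ]
 [487.93958 159.67276]
 [785.63367 177.86816]
 [763.79175 535.22266]]
```

View pics/crop.png

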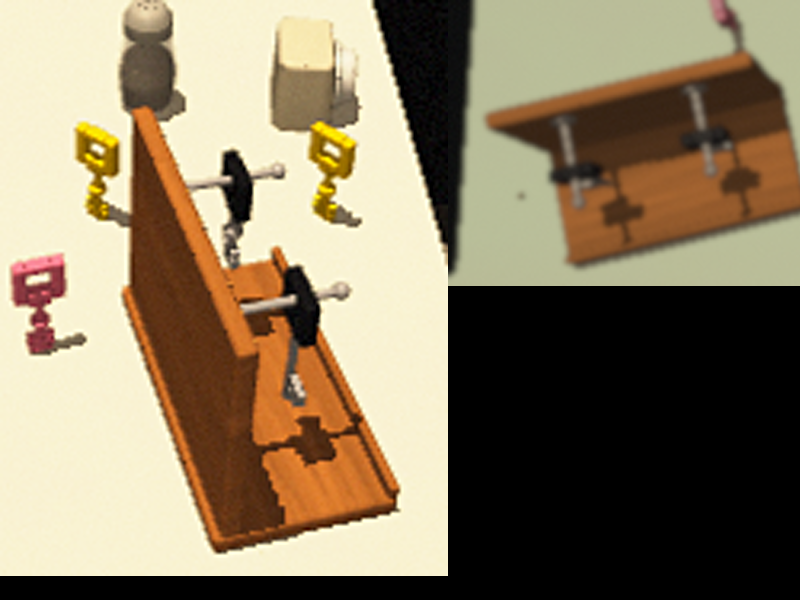

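Run:
```python
from h import *
t=load('top0');P=pts(t)
col=t['color'].astype(int)
m=(abs(P[...,2]-0.148)<0.008)&(P[...,0]<0.56)&(P[...,1]<0.4)&(P[...,1]>0.1)
m=cv2.morphologyEx(m.astype(np.uint8),cv2.MORPH_OPEN,np.ones((2,2)))>0
X=P[m];r=cv2.minAreaRect(X[:,:2].astype(np.float32)*1000);print(m.sum(),'panel',r,cv2.boxPoints(r))
g=np.zeros(4);A=X[:,:2]-X[:,:2].mean(0);w=np.linalg.svd(A,full_matrices=False)[2][0];print('dir',np.degrees(np.arctan2(w[1],w[0])))
# rack base: orange outline near z~0..0.02
# dark bow pixels
k=(P[...,2]>0.11)&(P[...,2]<0.142)&(P[...,1]<0.36)&(P[...,1]>0.1)&(P[...,0]<0.52)&(col.sum(-1)<150)
n,l,st,ce=cv2.connectedComponentsWithStats(k.astype(np.uint8))
for i in range(1,n):
    if st[i,4]>8:
        u,v=ce[i];X=P[l==i];print(st[i],ce[i],ray(t,u,v,.1335).round(4),X.mean(0).round(4))
        pts_=np.array([ray(t,uu,vv,.1335)[:2] for vv,uu in zip(*np.nonzero(l==i))]);print(cv2.minAreaRect((pts_*1000).astype(np.float32)))
# lock plate
for f,(u0,v0,u1,v1) in dict(plate=(440,245,495,295)).items():
    b=cv2.resize(cv2.cvtColor(t['color'],cv2.COLOR_RGB2BGR)[v0:v1,u0:u1],None,fx=10,fy=10,interpolation=cv2.INTER_NEAREST);cv2.imwrite('pics/plate.png',b)
for n in('salt',321,258),('timer',321,318),('lemon',333,186),('garlic',288,181),('y1',262,240),('y2',261,316),('pink',205,222):
    print(n,P[n[2],n[1]].round(3))
```

```text
773 panel ((476.471923828125, 171.21139526367188), (417.5443115234375, 126.98180389404297), 67.73799896240234) [[338.6218      2.0539246]
 [456.13852   -46.052185 ]
 [614.322     340.36887  ]
 [496.80533   388.47498  ]]
dir 99.88176815587488
[197 246  24  10  88] [208.5        250.11363636] [0.5128 0.1835 0.1335] [0.514  0.1848 0.1267]
((512.6084594726562, 183.41273498535156), (7.387320518493652, 39.72608947753906), 14.120946884155273)
[147 253  44  15 165] [168.33333333 259.75757576] [0.4961 0.253  0.1335] [0.4972 0.2547 0.1267]
((496.28594970703125, 252.78025817871094), (7.784816265106201, 75.39065551757812), 14.101353645324707)
[123 265  18   7  64] [131.828125 268.53125 ] [0.4809 0.3157 0.1335] [0.4819 0.3179 0.1267]
((480.7486877441406, 316.3620910644531), (6.905455112457275, 29.24163818359375), 14.103994369506836)
[190 269  19   9 101] [198.78217822 272.77227723] [0.4729 0.1992 0.1335] [0.4734 0.1997 0.1305]
((472.88739013671875, 198.9848175048828), (11.481164932250977, 32.05110549926758), 12.443770408630371)
[141 282  19   9 100] [150.09 285.82] [0.4506 0.2825 0.1335] [0.451  0.2834 0.13  ]
((450.5843505859375, 282.6219787597656), (11.698356628417969, 31.383459091186523), 8.561351776123047)
('salt', 321, 258) [ 0.505 -0.014  0.088]
('timer', 321, 318) [ 0.398 -0.014  0.056]
('lemon', 333, 186) [ 0.653 -0.039  0.051]
('garlic', 288, 181) [0.666 0.049 0.044]
('y1', 262, 240) [0.543 0.096 0.068]
('y2', 261, 316) [0.401 0.096 0.073]
('pink', 205, 222) [0.579 0.204 0.067]
```

View pics/plate.png

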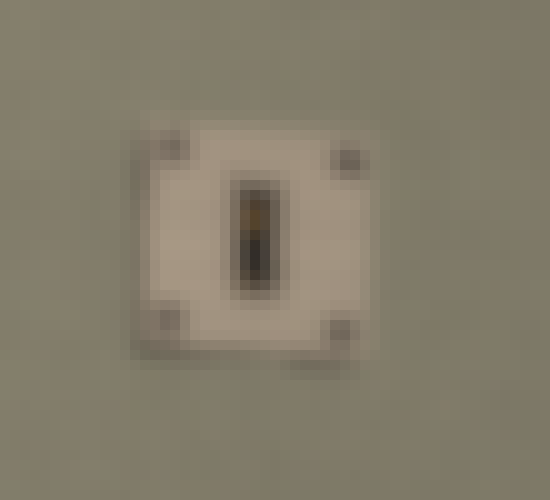

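```bash
cat >> h.py <<'E'
def plan(p,yaw=None,vert=True):
    """prints the turn left (tool units) and, in the current tool axes and after-turn axes, shift units"""
    s=bot.read_state();M=R.from_rotvec(s['tcp_rot']).as_matrix()
    d=np.array(p)-s['tool_pos'];y0=np.degrees(np.arctan2(M[1,1],M[0,1]))
    print('t',round(float(s['time']),2),'pos',s['tool_pos'].round(4),'yaw',round(y0,2),'zax',M[:,2].round(4),'F',s['wrist_force'].round(1),'w',round(float(s['width']),3),'q6',s['q'][5].round(2))
    print('shift now axes',(M.T@d/.03).round(3))
    if yaw is not None:
        y=np.radians(yaw);D=np.array([[-np.sin(y),np.cos(y),0],[np.cos(y),np.sin(y),0],[0,0,-1]]).T
        print('after-turn',(D.T@d/.03).round(3),'turn',(R.from_matrix(M.T@D).as_rotvec(degrees=True)/6).round(3))
E
python3 - <<'E'
from h import *
t=load('top0')
plan((0.41,0.185,0.207),104)
print(ray(t,465.3,268.6,.11))
E
```

```text
t 0.25 pos [0.2299 0.6342 0.2068] yaw 70.07 zax [-4.e-04 -1.e-03 -1.e+00] F [ 0.6 -0.3 -0.4] w 1.001 q6 -0.04
shift now axes [-1.0747e+01 -1.2032e+01  8.0000e-03]
after-turn [-2.2010e+00 -1.5981e+01 -5.0000e-03] turn [-1.000e-02 -3.000e-03 -5.655e+00]
[ 0.48135801 -0.27103867  0.11      ]
```

>>> apply_moves(
  targets=[
    {"wz": -1,"jaw": 1},
    {"wz": -1},
    {"wz": -1},
    {"wz": -1},
    {"wz": -1},
  ],
)

```text
invalid input at $.targets[0]: expected keys dx, dy, dz, wx, wy, wz, jaw
```

>>> apply_moves(
  targets=[
    {"wz": -0.655,"dy": -1},
    {"dx": -0.15,"dy": -1},
    {"dx": -0.15,"dy": -1},
    {"dx": -0.15,"dy": -1},
    {"dx": -0.15,"dy": -1},
  ],
)

```text
invalid input at $.targets[0]: expected keys dx, dy, dz, wx, wy, wz, jaw
```

>>> apply_moves(
  targets=[
    {"dx": -0.15,"dy": -1},
    {"dx": -0.15,"dy": -1},
    {"dx": -0.15,"dy": -1},
    {"dx": -0.15,"dy": -1},
    {"dx": -0.15,"dy": -1},
  ],
)

```text
invalid input at $.targets[0]: expected keys dx, dy, dz, wx, wy, wz, jaw
```

>>> apply_moves(
  targets=[
    {"dx": -0.15,"dy": -1},
    {"dx": -0.15,"dy": -1},
    {"dx": -0.15,"dy": -1},
    {"dx": -0.15,"dy": -1},
    {"dx": -0.15,"dy": -1},
  ],
)

```text
invalid input at $.targets[0]: expected keys dx, dy, dz, wx, wy, wz, jaw
```

>>> apply_moves(
  targets=[
    {"dy": -0.9},
    {},
  ],
)

```text
invalid input at $.targets[0]: expected keys dx, dy, dz, wx, wy, wz, jaw
```

Run:
```python
from h import *
plan((0.41,0.185,0.207),104)
snap('wrist','w1');snap('side','side1')
```

```text
t 0.25 pos [0.2299 0.6342 0.2068] yaw 70.07 zax [-4.e-04 -1.e-03 -1.e+00] F [ 0.6 -0.3 -0.4] w 1.001 q6 -0.04
shift now axes [-1.0747e+01 -1.2032e+01  8.0000e-03]
after-turn [-2.2010e+00 -1.5981e+01 -5.0000e-03] turn [-1.000e-02 -3.000e-03 -5.655e+00]
```

View pics/w1.png

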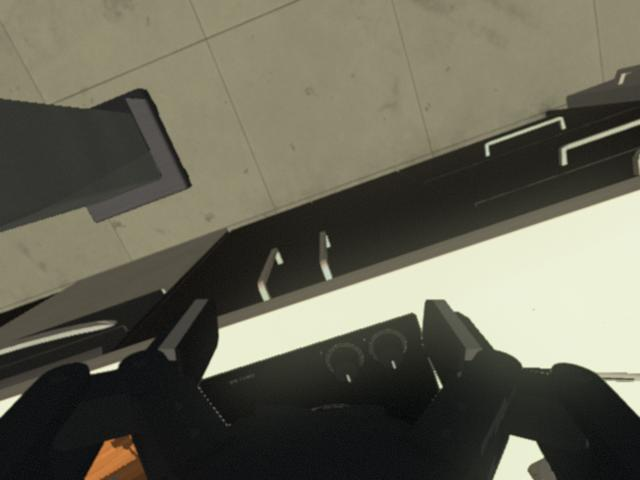

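>>> apply_moves(
  targets=[
    {"dx": 0,"dy": 0,"dz": 0,"wx": 0,"wy": 0,"wz": -1,"jaw": 1},
    {"dx": 0,"dy": 0,"dz": 0,"wx": 0,"wy": 0,"wz": -1,"jaw": 1},
    {"dx": 0,"dy": 0,"dz": 0,"wx": 0,"wy": 0,"wz": -1,"jaw": 1},
    {"dx": 0,"dy": 0,"dz": 0,"wx": 0,"wy": 0,"wz": -1,"jaw": 1},
    {"dx": 0,"dy": 0,"dz": 0,"wx": 0,"wy": 0,"wz": -1,"jaw": 1},
  ],
)

```text
time: 0.85
tool_pos: [0.2301, 0.6345, 0.2074]
tcp_rot: [0.283, -3.129, 0.0]
wrist_force: [0.2, 0.4, 0.5]
width: 1.003
```

>>> apply_moves(
  targets=[
    {"dx": 0,"dy": -1,"dz": 0,"wx": 0,"wy": 0,"wz": -0.655,"jaw": 1},
    {"dx": -0.15,"dy": -1,"dz": 0,"wx": 0,"wy": 0,"wz": 0,"jaw": 1},
    {"dx": -0.15,"dy": -1,"dz": 0,"wx": 0,"wy": 0,"wz": 0,"jaw": 1},
    {"dx": -0.15,"dy": -1,"dz": 0,"wx": 0,"wy": 0,"wz": 0,"jaw": 1},
    {"dx": -0.15,"dy": -1,"dz": 0,"wx": 0,"wy": 0,"wz": 0,"jaw": 1},
  ],
)

```text
time: 1.35
tool_pos: [0.2821, 0.4919, 0.2075]
tcp_rot: [-0.383, 3.118, 0.0]
wrist_force: [-0.2, -0.2, -0.3]
width: 0.998
```

>>> apply_moves(
  targets=[
    {"dx": -0.15,"dy": -1,"dz": 0,"wx": 0,"wy": 0,"wz": 0,"jaw": 1},
    {"dx": -0.15,"dy": -1,"dz": 0,"wx": 0,"wy": 0,"wz": 0,"jaw": 1},
    {"dx": -0.15,"dy": -1,"dz": 0,"wx": 0,"wy": 0,"wz": 0,"jaw": 1},
    {"dx": -0.15,"dy": -1,"dz": 0,"wx": 0,"wy": 0,"wz": 0,"jaw": 1},
    {"dx": -0.15,"dy": -1,"dz": 0,"wx": 0,"wy": 0,"wz": 0,"jaw": 1},
  ],
)

```text
time: 1.85
tool_pos: [0.3403, 0.3517, 0.2077]
tcp_rot: [-0.383, 3.118, 0.0]
wrist_force: [0.6, 0.5, 0.7]
width: 1.004
```

>>> apply_moves(
  targets=[
    {"dx": -0.15,"dy": -1,"dz": 0,"wx": 0,"wy": 0,"wz": 0,"jaw": 1},
    {"dx": -0.15,"dy": -1,"dz": 0,"wx": 0,"wy": 0,"wz": 0,"jaw": 1},
    {"dx": -0.15,"dy": -1,"dz": 0,"wx": 0,"wy": 0,"wz": 0,"jaw": 1},
    {"dx": -0.15,"dy": -1,"dz": 0,"wx": 0,"wy": 0,"wz": 0,"jaw": 1},
    {"dx": -0.15,"dy": -1,"dz": 0,"wx": 0,"wy": 0,"wz": 0,"jaw": 1},
  ],
)

```text
time: 2.35
tool_pos: [0.3984, 0.2116, 0.2077]
tcp_rot: [-0.383, 3.117, 0.0]
wrist_force: [0.6, 0.2, -0.2]
width: 0.998
```

Run:
```python
from h import *
plan((0.41,0.185,0.207),104)
snap('wrist','w1')
```

```text
t 2.35 pos [0.3984 0.2116 0.2077] yaw 104.01 zax [ 6.e-04  2.e-04 -1.e+00] F [ 0.6  0.2 -0.2] w 0.998 q6 -1.38
shift now axes [-0.161 -0.954  0.024]
after-turn [-0.161 -0.954  0.024] turn [0.001 0.006 0.002]
```

View pics/w1.png

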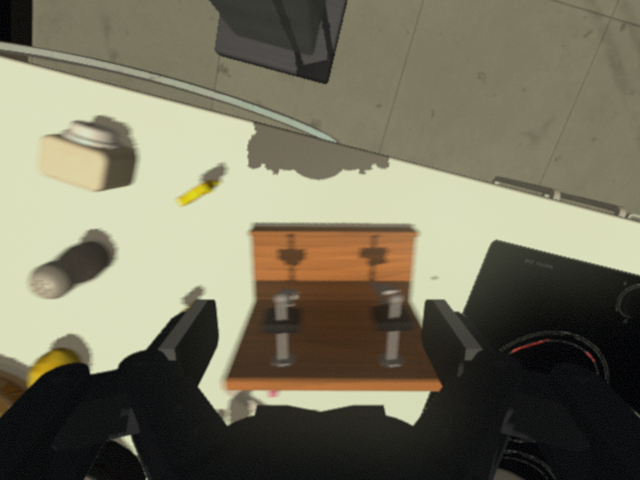

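Run:
```python
from h import *
c=snap('wrist','w2')
b=cv2.cvtColor(c['color'],cv2.COLOR_RGB2BGR)[220:400,220:450]
cv2.imwrite('pics/w2c.png',cv2.resize(b,None,fx=3.3,fy=3.3,interpolation=2))
```

```text
(no output)
```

View pics/w2c.png

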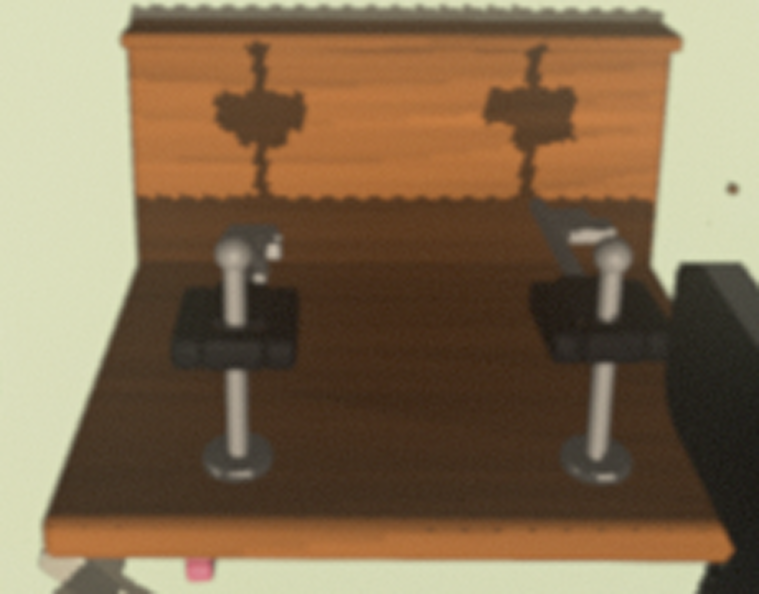

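Run:
```python
from h import *
c=load('w2')
for n,u,v,h in('ballR',290.6,296.7,.125),('bowtopR',291.2,326.7,.1335),('bow L end',220+173/3.3,326,.1335),('bow R end',220+298/3.3,326,.1335),('ballL',220+612/3.3,297.5,.125),('bowtopL',220+612/3.3,220+345/3.3,.1335):
    print(n,ray(c,u,v,h).round(4))
P=pts(c)
k=(P[...,2]>.105)&(P[...,2]<.145)&(c['color'].astype(int).sum(-1)<130)
k[:,:225]=0;k[:,412:]=0;k[360:]=0
n,l,st,ce=cv2.connectedComponentsWithStats(k.astype(np.uint8))
for i in range(1,n):
  if st[i,4]>60:
    X=P[l==i];T=X[X[:,2]>.129];print(st[i],T.mean(0).round(4),cv2.minAreaRect((T[:,:2]*1000).astype(np.float32)),T[:,2].max())
plan((0.41,0.185,0.207),104)
```

```text
ballR [0.4511 0.1963 0.125 ]
bowtopR [0.4718 0.2021 0.1335]
bow L end [0.4747 0.1878 0.1335]
bow R end [0.4676 0.2164 0.1335]
ballL [0.43   0.2838 0.125 ]
bowtopL [0.4485 0.2877 0.1335]
[380 304  32  26 557] [0.4495 0.2818 0.1322] ((450.08453369140625, 282.6636047363281), (9.355768203735352, 20.235227584838867), 12.483413696289062) 0.13455246383821107
[273 306  37  26 521] [0.4696 0.2045 0.1317] ((472.3672180175781, 201.5465087890625), (9.353680610656738, 27.508317947387695), 13.141257286071777) 0.13434254492538206
t 2.45 pos [0.3991 0.2102 0.2077] yaw 103.8 zax [ 0.001 -0.001 -1.   ] F [ 0.9  0.2 -0.7] w 1.002 q6 -1.38
shift now axes [-0.154 -0.903  0.025]
after-turn [-0.151 -0.903  0.024] turn [-0.011  0.007 -0.034]
```

Run:
```python
from h import *
plan((0.4722,0.2012,0.1005),103.9)
```

```text
t 2.45 pos [0.3991 0.2102 0.2077] yaw 103.8 zax [ 0.001 -0.001 -1.   ] F [ 0.9  0.2 -0.7] w 1.002 q6 -1.38
shift now axes [-2.293 -0.869  3.577]
after-turn [-2.294 -0.877  3.574] turn [-0.011  0.007 -0.017]
```

>>> apply_moves(
  targets=[
    {"dx": -0.8,"dy": -0.4,"dz": 0,"wx": 0,"wy": 0,"wz": 0,"jaw": 0.6},
    {"dx": -0.8,"dy": -0.4,"dz": 0,"wx": 0,"wy": 0,"wz": 0,"jaw": 0.6},
    {"dx": -0.7,"dy": -0.08,"dz": 0,"wx": 0,"wy": 0,"wz": 0,"jaw": 0.6},
    {"dx": 0,"dy": 0,"dz": 0.8,"wx": 0,"wy": 0,"wz": 0,"jaw": 0.6},
    {"dx": 0,"dy": 0,"dz": 0.8,"wx": 0,"wy": 0,"wz": 0,"jaw": 0.6},
  ],
)

```text
time: 2.95
tool_pos: [0.4729, 0.2049, 0.16]
tcp_rot: [-0.382, 3.116, 0.002]
wrist_force: [-0.8, -0.2, -1.0]
width: 0.602
```

Run:
```python
from h import *
c=snap('wrist','w3');plan((0.4722,0.2012,0.1005),103.9)
```

```text
t 3.0 pos [0.469  0.2036 0.1546] yaw 103.99 zax [-0.0058 -0.0017 -1.    ] F [-1.7 -1.4 -2.8] w 0.601 q6 -1.45
shift now axes [-0.094 -0.101  1.803]
after-turn [-0.083 -0.102  1.804] turn [-0.003 -0.058  0.015]
```

View pics/w3.png

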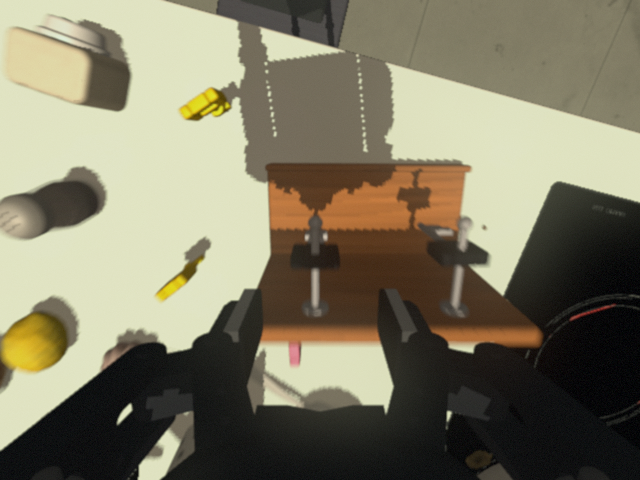

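>>> apply_moves(
  targets=[
    {"dx": -0.08,"dy": -0.1,"dz": 0.6,"wx": 0,"wy": 0,"wz": 0,"jaw": 0.6},
    {"dx": 0,"dy": 0,"dz": 0.6,"wx": 0,"wy": 0,"wz": 0,"jaw": 0.6},
    {"dx": 0,"dy": 0,"dz": 0.55,"wx": 0,"wy": 0,"wz": 0,"jaw": 0.6},
    {"dx": 0,"dy": 0,"dz": 0,"wx": 0,"wy": 0,"wz": 0,"jaw": 0.6},
    {"dx": 0,"dy": 0,"dz": 0,"wx": 0,"wy": 0,"wz": 0,"jaw": 0.6},
  ],
)

```text
time: 3.5
tool_pos: [0.4742, 0.202, 0.1074]
tcp_rot: [0.384, -3.118, -0.0]
wrist_force: [-0.2, 0.5, 0.2]
width: 0.599
```

Run:
```python
from h import *
c=snap('wrist','w4');plan((0.4722,0.2012,0.1005),103.9)
```

```text
t 3.55 pos [0.4749 0.2021 0.1081] yaw 104.02 zax [ 1.1e-03  6.0e-04 -1.0e+00] F [1.  0.4 1.1] w 0.6 q6 -1.46
shift now axes [ 0.096 -0.008  0.253]
after-turn [ 0.096 -0.008  0.253] turn [0.003 0.012 0.02 ]
```

View pics/w4.png

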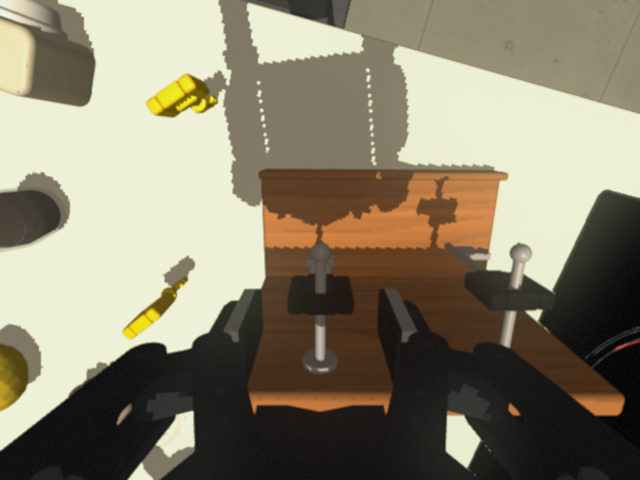

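>>> apply_moves(
  targets=[
    {"dx": 0.1,"dy": 0,"dz": 0.25,"wx": 0,"wy": 0,"wz": 0,"jaw": 0.6},
    {"dx": 0,"dy": 0,"dz": 0,"wx": 0,"wy": 0,"wz": 0,"jaw": 0.45},
    {"dx": 0,"dy": 0,"dz": 0,"wx": 0,"wy": 0,"wz": 0,"jaw": 0.2},
    {"dx": 0,"dy": 0,"dz": 0,"wx": 0,"wy": 0,"wz": 0,"jaw": 0},
    {"dx": 0,"dy": 0,"dz": 0,"wx": 0,"wy": 0,"wz": 0,"jaw": 0},
  ],
  newtons=60,
)

```text
time: 4.05
tool_pos: [0.4718, 0.2009, 0.0999]
tcp_rot: [-0.383, 3.118, 0.0]
wrist_force: [-0.7, 0.5, 1.5]
width: 0.323
```

Run:
```python
from h import *
c=snap('wrist','w5');plan((0.4722,0.2012,0.1005),103.9)
```

```text
t 4.1 pos [0.4718 0.2009 0.0999] yaw 104.0 zax [ 4.e-04  2.e-04 -1.e+00] F [-0.4  0.4  1.8] w 0.322 q6 -1.46
shift now axes [-0.016  0.008 -0.021]
after-turn [-0.016  0.008 -0.021] turn [0.001 0.005 0.016]
```

View pics/w5.png

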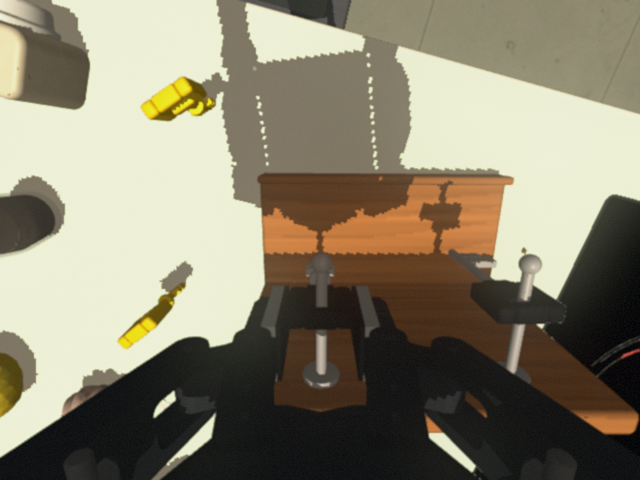

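>>> apply_moves(
  targets=[
    {"dx": 0,"dy": 0,"dz": -0.05,"wx": 0,"wy": 0,"wz": 0,"jaw": 0},
    {"dx": 0,"dy": 0,"dz": -0.05,"wx": 0,"wy": 0,"wz": 0,"jaw": 0},
    {"dx": 0,"dy": 0,"dz": -0.05,"wx": 0,"wy": 0,"wz": 0,"jaw": 0},
    {"dx": 0,"dy": 0,"dz": 0,"wx": 0,"wy": 0,"wz": 0,"jaw": 0},
    {"dx": 0,"dy": 0,"dz": 0,"wx": 0,"wy": 0,"wz": 0,"jaw": 0},
  ],
)

```text
time: 4.6
tool_pos: [0.4716, 0.2008, 0.104]
tcp_rot: [-0.383, 3.118, 0.0]
wrist_force: [-0.3, -0.1, -0.0]
width: 0.319
```

Run:
```python
from h import *
c=snap('wrist','w6');plan((0.4722,0.2012,0.1045),103.9)
b=cv2.cvtColor(c['color'],cv2.COLOR_RGB2BGR)[220:420,230:410]
cv2.imwrite('pics/w6c.png',cv2.resize(b,None,fx=3,fy=3,interpolation=2))
```

```text
t 4.65 pos [0.4715 0.2008 0.1039] yaw 104.0 zax [-1.e-04 -0.e+00 -1.e+00] F [ 1.   0.9 -0.4] w 0.322 q6 -1.46
shift now axes [-0.026  0.008 -0.02 ]
after-turn [-0.026  0.008 -0.02 ] turn [-0.    -0.001  0.016]
```

View pics/w6c.png

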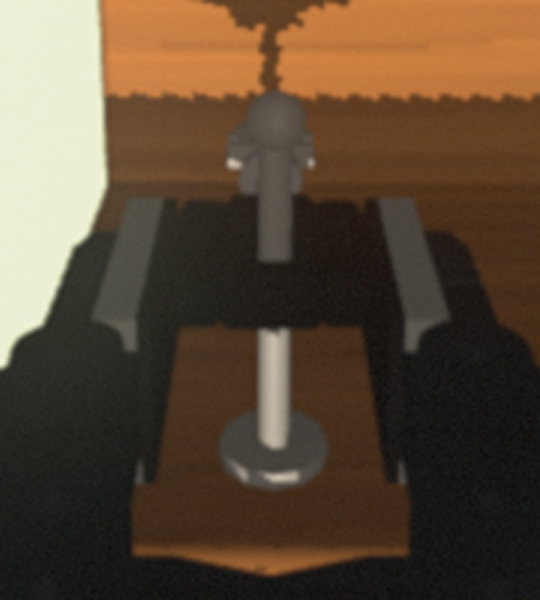

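>>> apply_moves(
  targets=[
    {"dx": 0.25,"dy": 0,"dz": 0,"wx": 0,"wy": 0,"wz": 0,"jaw": 0},
    {"dx": 0.25,"dy": 0,"dz": 0,"wx": 0,"wy": 0,"wz": 0,"jaw": 0},
    {"dx": 0.25,"dy": 0,"dz": 0,"wx": 0,"wy": 0,"wz": 0,"jaw": 0},
    {"dx": 0.25,"dy": 0,"dz": 0,"wx": 0,"wy": 0,"wz": 0,"jaw": 0},
    {"dx": 0.25,"dy": 0,"dz": 0,"wx": 0,"wy": 0,"wz": 0,"jaw": 0},
  ],
)

```text
time: 5.15
tool_pos: [0.4343, 0.1915, 0.104]
tcp_rot: [0.383, -3.118, 0.0]
wrist_force: [-0.3, -0.0, -0.1]
width: 0.323
```

>>> apply_moves(
  targets=[
    {"dx": 0.25,"dy": 0,"dz": 0,"wx": 0,"wy": 0,"wz": 0,"jaw": 0},
    {"dx": 0.25,"dy": 0,"dz": 0,"wx": 0,"wy": 0,"wz": 0,"jaw": 0},
    {"dx": 0.25,"dy": 0,"dz": 0,"wx": 0,"wy": 0,"wz": 0,"jaw": 0},
    {"dx": 0.25,"dy": 0,"dz": 0,"wx": 0,"wy": 0,"wz": 0,"jaw": 0},
    {"dx": 0.25,"dy": 0,"dz": 0,"wx": 0,"wy": 0,"wz": 0,"jaw": 0},
  ],
)

```text
time: 5.65
tool_pos: [0.3982, 0.1825, 0.104]
tcp_rot: [-0.383, 3.118, -0.0]
wrist_force: [0.4, -0.3, 0.6]
width: 0.322
```

Run:
```python
from h import *
c=snap('wrist','w7');plan((0.4814,-0.271,0.26),-4.8)
snap('side','side7')
a=cv2.imread('pics/side7.png')[200:400,280:480]
w=np.hstack([cv2.resize(cv2.imread('pics/w7.png')[200:440,200:440],(400,400)),cv2.resize(a,(400,400),interpolation=2)])
cv2.imwrite('pics/c7.png',w)
```

```text
t 5.7 pos [0.3969 0.1821 0.1037] yaw 104.01 zax [-1.5e-03 -5.0e-04 -1.0e+00] F [-0.9 -0.8 -0.4] w 0.322 q6 -1.44
shift now axes [  0.93  -15.338  -5.207]
after-turn [-14.816   4.071  -5.21 ] turn [-1.5000e-02 -9.0000e-03  1.8134e+01]
```

View pics/c7.png

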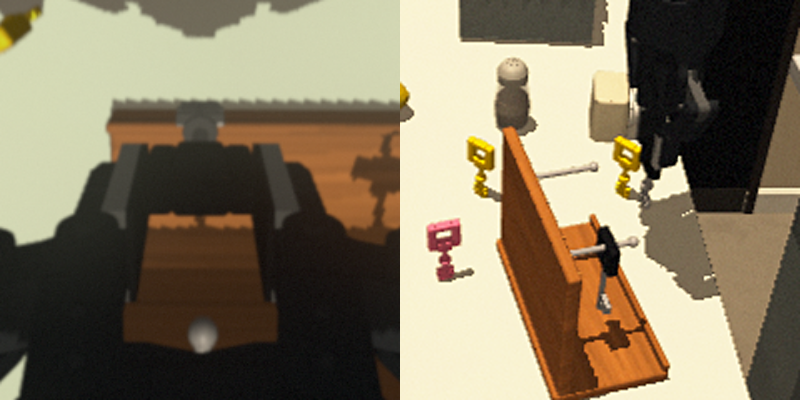

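>>> apply_moves(
  targets=[
    {"dx": 0,"dy": 0,"dz": -0.8,"wx": 0,"wy": 0,"wz": 0,"jaw": 0},
    {"dx": 0,"dy": 0,"dz": -0.8,"wx": 0,"wy": 0,"wz": 0,"jaw": 0},
    {"dx": 0,"dy": 0,"dz": -0.8,"wx": 0,"wy": 0,"wz": 0,"jaw": 0},
    {"dx": 0,"dy": 0,"dz": -0.8,"wx": 0,"wy": 0,"wz": 0,"jaw": 0},
    {"dx": 0,"dy": -0.5,"dz": 0,"wx": 0,"wy": 0,"wz": 0,"jaw": 0},
  ],
)

```text
time: 6.25
tool_pos: [0.4052, 0.1699, 0.2043]
tcp_rot: [-0.384, 3.11, 0.004]
wrist_force: [0.5, -0.1, -0.2]
width: 0.323
```

>>> apply_moves(
  targets=[
    {"dx": 0.1,"dy": -0.9,"dz": 0,"wx": 0,"wy": 0,"wz": 0,"jaw": 0},
    {"dx": 0.1,"dy": -0.9,"dz": 0,"wx": 0,"wy": 0,"wz": 0,"jaw": 0},
    {"dx": 0.1,"dy": -0.9,"dz": 0,"wx": 0,"wy": 0,"wz": 0,"jaw": 0},
    {"dx": 0.1,"dy": -0.9,"dz": 0,"wx": 0,"wy": 0,"wz": 0,"jaw": 0},
    {"dx": 0.1,"dy": -0.9,"dz": 0,"wx": 0,"wy": 0,"wz": 0,"jaw": 0},
  ],
)

```text
time: 6.75
tool_pos: [0.4209, 0.0324, 0.2002]
tcp_rot: [-0.383, 3.117, -0.0]
wrist_force: [-0.3, 0.3, -1.4]
width: 0.323
```

>>> apply_moves(
  targets=[
    {"dx": 0.1,"dy": -0.9,"dz": 0,"wx": 0,"wy": 0,"wz": 0,"jaw": 0},
    {"dx": 0.1,"dy": -0.9,"dz": 0,"wx": 0,"wy": 0,"wz": 0,"jaw": 0},
    {"dx": 0.1,"dy": -0.9,"dz": 0,"wx": 0,"wy": 0,"wz": 0,"jaw": 0},
    {"dx": 0.1,"dy": -0.9,"dz": 0,"wx": 0,"wy": 0,"wz": 0,"jaw": 0},
    {"dx": 0.1,"dy": -0.9,"dz": 0,"wx": 0,"wy": 0,"wz": 0,"jaw": 0},
  ],
)

```text
time: 7.25
tool_pos: [0.4389, -0.1024, 0.2001]
tcp_rot: [-0.383, 3.118, -0.0]
wrist_force: [-0.4, 0.4, -0.6]
width: 0.318
```

>>> apply_moves(
  targets=[
    {"dx": 0,"dy": -0.9,"dz": 0,"wx": 0,"wy": 0,"wz": 1,"jaw": 0},
    {"dx": 0,"dy": 0,"dz": 0,"wx": 0,"wy": 0,"wz": 1,"jaw": 0},
    {"dx": 0,"dy": 0,"dz": 0,"wx": 0,"wy": 0,"wz": 1,"jaw": 0},
    {"dx": 0,"dy": 0,"dz": 0,"wx": 0,"wy": 0,"wz": 1,"jaw": 0},
    {"dx": 0,"dy": 0,"dz": 0,"wx": 0,"wy": 0,"wz": 1,"jaw": 0},
  ],
)

```text
time: 7.75
tool_pos: [0.4454, -0.1276, 0.2]
tcp_rot: [0.445, 3.11, -0.0]
wrist_force: [-0.3, -0.6, 0.0]
width: 0.325
```

>>> apply_moves(
  targets=[
    {"dx": 0,"dy": 0,"dz": 0,"wx": 0,"wy": 0,"wz": 1,"jaw": 0},
    {"dx": 0,"dy": 0,"dz": 0,"wx": 0,"wy": 0,"wz": 1,"jaw": 0},
    {"dx": 0,"dy": 0,"dz": 0,"wx": 0,"wy": 0,"wz": 1,"jaw": 0},
    {"dx": 0,"dy": 0,"dz": 0,"wx": 0,"wy": 0,"wz": 1,"jaw": 0},
    {"dx": 0,"dy": 0,"dz": 0,"wx": 0,"wy": 0,"wz": 1,"jaw": 0},
  ],
)

```text
time: 8.25
tool_pos: [0.4454, -0.1274, 0.2]
tcp_rot: [1.234, 2.889, 0.0]
wrist_force: [-0.3, -0.1, -0.5]
width: 0.322
```

>>> apply_moves(
  targets=[
    {"dx": 0,"dy": 0,"dz": 0,"wx": 0,"wy": 0,"wz": 1,"jaw": 0},
    {"dx": 0,"dy": 0,"dz": 0,"wx": 0,"wy": 0,"wz": 1,"jaw": 0},
    {"dx": 0,"dy": 0,"dz": 0,"wx": 0,"wy": 0,"wz": 1,"jaw": 0},
    {"dx": 0,"dy": 0,"dz": 0,"wx": 0,"wy": 0,"wz": 1,"jaw": 0},
    {"dx": 0,"dy": 0,"dz": 0,"wx": 0,"wy": 0,"wz": 1,"jaw": 0},
  ],
)

```text
time: 8.75
tool_pos: [0.4454, -0.1274, 0.2]
tcp_rot: [1.939, 2.471, 0.0]
wrist_force: [0.8, -0.0, -1.1]
width: 0.321
```

>>> apply_moves(
  targets=[
    {"dx": 0,"dy": 0,"dz": 0,"wx": 0,"wy": 0,"wz": 1,"jaw": 0},
    {"dx": 0,"dy": 0,"dz": 0,"wx": 0,"wy": 0,"wz": 1,"jaw": 0},
    {"dx": 0,"dy": 0,"dz": 0,"wx": 0,"wy": 0,"wz": 1,"jaw": 0},
    {"dx": 0,"dy": 0,"dz": 0,"wx": 0,"wy": 0,"wz": 0.13,"jaw": 0},
    {"dx": 0,"dy": 0,"dz": 0,"wx": 0,"wy": 0,"wz": 0,"jaw": 0},
  ],
)

```text
time: 9.25
tool_pos: [0.4453, -0.1274, 0.2]
tcp_rot: [2.31, 2.129, 0.0]
wrist_force: [0.2, 0.2, -0.6]
width: 0.32
```

Run:
```python
from h import *
plan((0.4814,-0.271,0.2),-4.8)
c=snap('wrist','w8');snap('top','top8');snap('side','side8')
```

```text
t 9.25 pos [ 0.4453 -0.1274  0.2   ] yaw -4.67 zax [ 1.e-04 -1.e-04 -1.e+00] F [ 0.2  0.2 -0.6] w 0.32 q6 -0.25
shift now axes [-4.672  1.59  -0.   ]
after-turn [-4.669  1.601 -0.   ] turn [0.001 0.001 0.022]
```

View pics/w8.png

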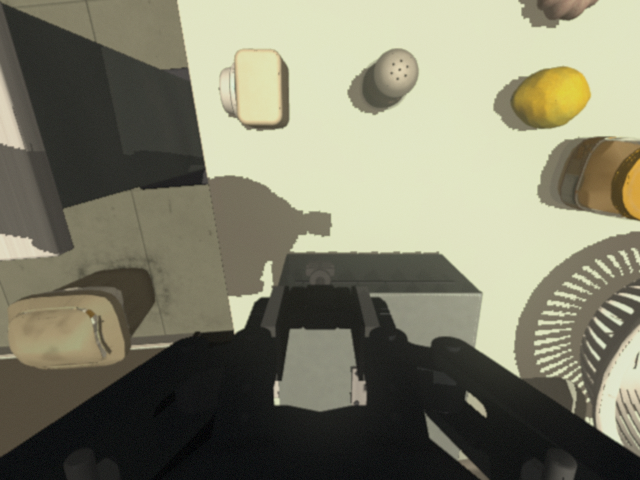

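View pics/side8.png

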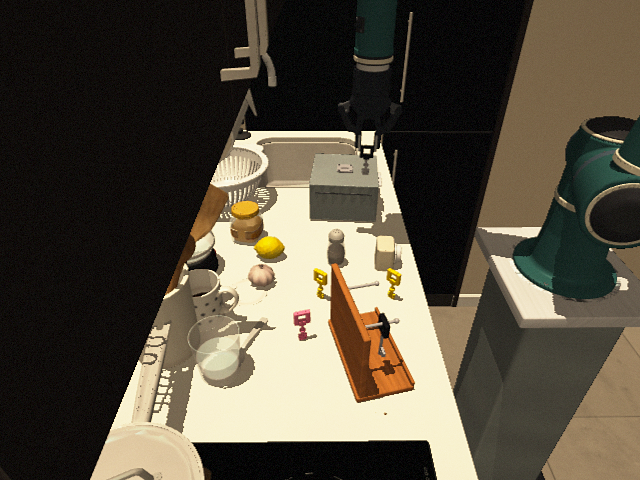

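>>> apply_moves(
  targets=[
    {"dx": -0.9,"dy": 0.3,"dz": 0,"wx": 0,"wy": 0,"wz": 0,"jaw": 0},
    {"dx": -0.9,"dy": 0.3,"dz": 0,"wx": 0,"wy": 0,"wz": 0,"jaw": 0},
    {"dx": -0.9,"dy": 0.3,"dz": 0,"wx": 0,"wy": 0,"wz": 0,"jaw": 0},
    {"dx": -0.9,"dy": 0.3,"dz": 0,"wx": 0,"wy": 0,"wz": 0,"jaw": 0},
    {"dx": -0.9,"dy": 0.3,"dz": 0,"wx": 0,"wy": 0,"wz": 0,"jaw": 0},
  ],
)

```text
time: 9.9
tool_pos: [0.479, -0.2668, 0.2]
tcp_rot: [2.311, 2.128, 0.0]
wrist_force: [1.5, 0.2, -0.1]
width: 0.326
```

>>> apply_moves(
  targets=[
    {"dx": -0.9,"dy": 0.1,"dz": 0,"wx": 0,"wy": 0,"wz": 0,"jaw": 0},
    {"dx": -0.9,"dy": 0,"dz": 0,"wx": 0,"wy": 0,"wz": 0,"jaw": 0},
    {"dx": -0.3,"dy": 0,"dz": 0,"wx": 0,"wy": 0,"wz": 0,"jaw": 0},
    {"dx": 0,"dy": 0,"dz": 0,"wx": 0,"wy": 0,"wz": 0,"jaw": 0},
    {"dx": 0,"dy": 0,"dz": 0,"wx": 0,"wy": 0,"wz": 0,"jaw": 0},
  ],
)

```text
time: 10.4
tool_pos: [0.4764, -0.3279, 0.1997]
tcp_rot: [-2.311, -2.126, -0.001]
wrist_force: [-0.5, 0.4, 0.3]
width: 0.318
```

Run:
```python
from h import *
plan((0.4814,-0.271,0.2),-4.8)
c=snap('wrist','w9')
plan((0.4814,-0.271,0.2),-4.8)
u,v=proj(c,(0.4814,-0.271,0.11));print(u,v)
u=int(u);v=int(v)
b=cv2.imread('pics/w9.png')[v-50:v+50,u-60:u+60];print(u-60,v-50)
cv2.imwrite('pics/c9.png',cv2.resize(b,None,fx=6,fy=6,interpolation=cv2.INTER_NEAREST))
```

```text
t 10.4 pos [ 0.4764 -0.3279  0.1997] yaw -4.78 zax [-3.0e-04  1.1e-03 -1.0e+00] F [-0.5  0.4  0.3] w 0.318 q6 -0.56
shift now axes [ 1.903  0.009 -0.006]
after-turn [ 1.903  0.009 -0.008] turn [-0.004 -0.01   0.004]
t 10.45 pos [ 0.4764 -0.3276  0.1998] yaw -4.74 zax [-2.e-04  9.e-04 -1.e+00] F [ 0.2  0.  -0.5] w 0.322 q6 -0.56
shift now axes [ 1.894  0.009 -0.004]
after-turn [ 1.894  0.007 -0.005] turn [-0.003 -0.008  0.01 ]
321.4353343119861 157.5470538818609
261 107
```

View pics/w9.png

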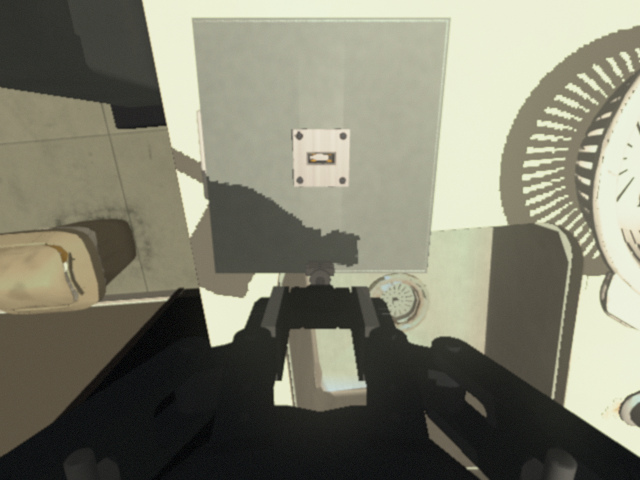

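View pics/c9.png

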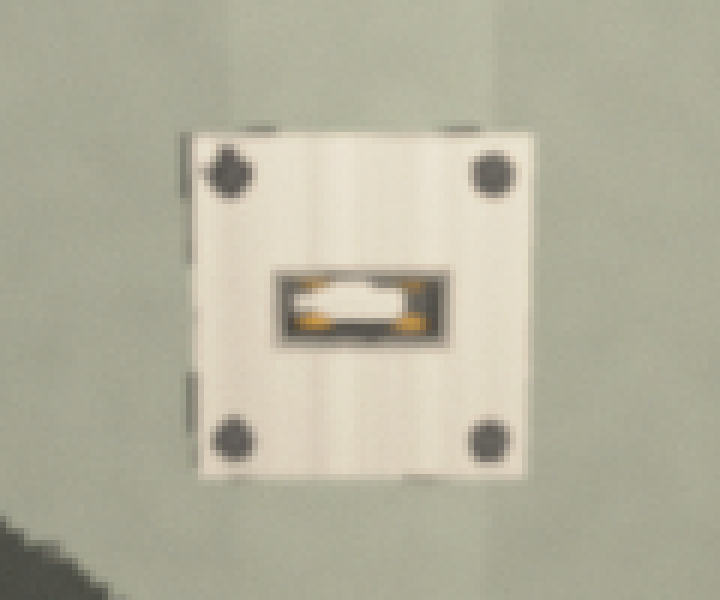

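Run:
```python
from h import *
c=load('w9');print(ray(c,320.8,157.8,.11))
T=np.array(c['T_tool_cam']);print(T.round(4))
Ti=np.linalg.inv(T)
for p in [(0,0,-.033),(0,0.015,-.033),(0,0,-.005),(0,0,.011),(0,0,.015),(0,0,.037),(0,.0085,.037),(0,-.0085,.037),(0,.0085,.023),(0.0045,0.015,-.005),(-.0045,.015,-.033)]:
    q=Ti[:3,:3]@np.array(p)+Ti[:3,3];print(p,(q[0]/q[2]*c['fx']+c['cx']).round(1),(q[1]/q[2]*c['fy']+c['cy']).round(1))
b=cv2.imread('pics/w9.png')[250:350,260:380]
cv2.imwrite('pics/k9.png',cv2.resize(b,None,fx=6,fy=6,interpolation=cv2.INTER_NEAREST))
```

```text
[ 0.48093213 -0.27113769  0.11      ]
[[-9.000e-04 -9.579e-01 -2.872e-01  7.220e-02]
 [ 1.000e+00 -7.000e-04 -8.000e-04 -7.000e-04]
 [ 6.000e-04 -2.872e-01  9.579e-01 -1.659e-01]
 [ 0.000e+00  0.000e+00  0.000e+00  1.000e+00]]
(0, 0, -0.033) 321.8 312.8
(0, 0.015, -0.033) 357.0 312.7
(0, 0, -0.005) 321.5 285.5
(0, 0, 0.011) 321.4 273.4
(0, 0, 0.015) 321.3 270.7
(0, 0, 0.037) 321.2 257.5
(0, 0.0085, 0.037) 335.0 257.4
(0, -0.0085, 0.037) 307.4 257.5
(0, 0.0085, 0.023) 336.0 265.6
(0.0045, 0.015, -0.005) 351.6 277.2
(-0.0045, 0.015, -0.033) 356.7 322.2
```

View pics/k9.png

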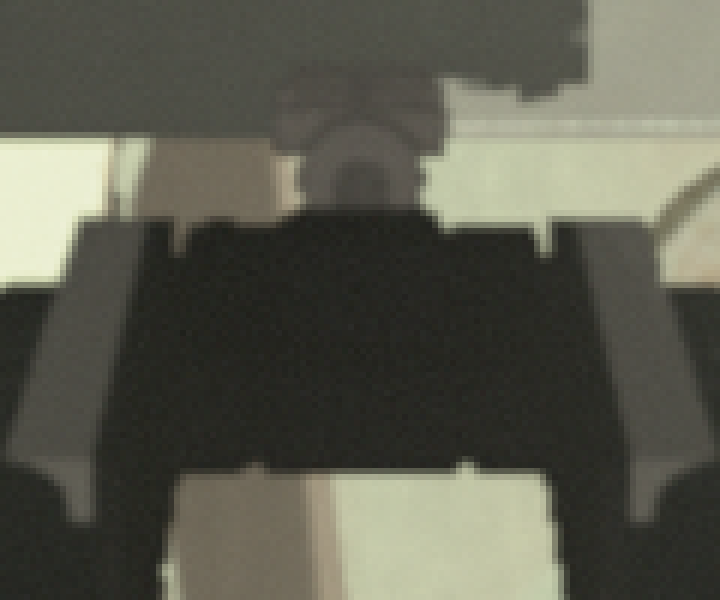

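Run:
```python
from h import *
c=load('w9')
T=np.array(c['T_tool_cam']);Ti=np.linalg.inv(T)
for p in [(.011,.017,0),(-.011,.017,0),(.011,.017,-.038),(-.011,.017,-.038)]:
    q=Ti[:3,:3]@np.array(p)+Ti[:3,3];print(p,(q[0]/q[2]*c['fx']+c['cx']).round(1),(q[1]/q[2]*c['fy']+c['cy']).round(1))
z=c['range_z'];v,u=np.mgrid[:480,:640]
P=np.stack([(u-c['cx'])/c['fx']*z,(v-c['cy'])/c['fy']*z,z],-1)@T[:3,:3].T+T[:3,3]
for uu in (312,319,326,300,337,270,366):
    print(uu,[(vv,(P[vv,uu]*1000).round(1).tolist()) for vv in range(258,332,6)])
```

```text
(0.011, 0.017, 0) 355.0 261.5
(-0.011, 0.017, 0) 353.8 300.9
(0.011, 0.017, -0.038) 364.1 294.2
(-0.011, 0.017, -0.038) 362.2 342.0
312 [(258, [-20.7, -7.1, 93.9]), (264, [-1.5, -5.5, 29.6]), (270, [-2.3, -5.4, 22.0]), (276, [-1.3, -5.1, 10.5]), (282, [-5.1, -5.2, 11.1]), (288, [0.4, -4.7, -8.8]), (294, [-0.3, -4.6, -14.1]), (300, [-3.2, -4.6, -14.6]), (306, [-7.6, -4.7, -12.2]), (312, [0.1, -4.2, -32.5]), (318, [-2.8, -4.2, -32.5]), (324, [-5.4, -4.2, -33.0]), (330, [-249.7, -14.7, 365.4])]
319 [(258, [-20.9, -1.6, 94.3]), (264, [-1.8, -1.3, 30.4]), (270, [1.9, -1.3, 11.2]), (276, [-1.3, -1.3, 10.4]), (282, [-1.5, -1.3, 2.9]), (288, [0.8, -1.2, -9.7]), (294, [-1.1, -1.2, -12.5]), (300, [-3.9, -1.2, -13.2]), (306, [-6.7, -1.2, -14.1]), (312, [0.1, -1.2, -32.6]), (318, [-1.9, -1.2, -34.0]), (324, [-6.0, -1.2, -31.9]), (330, [-256.3, -2.7, 376.2])]
326 [(258, [-20.7, 4.0, 93.9]), (264, [-2.0, 2.9, 30.9]), (270, [-2.7, 2.7, 22.9]), (276, [-2.2, 2.6, 12.7]), (282, [-5.1, 2.6, 11.0]), (288, [0.4, 2.2, -8.7]), (294, [-1.1, 2.1, -12.4]), (300, [-4.0, 2.2, -12.9]), (306, [-7.1, 2.2, -13.3]),
[... 907 characters left out ...]
 94.3]), (270, [-31.2, -40.9, 94.6]), (276, [-80.2, -57.4, 199.9]), (282, [-87.9, -57.8, 200.6]), (288, [-94.7, -57.9, 199.2]), (294, [10.6, -21.0, -36.9]), (300, [10.2, -20.4, -41.4]), (306, [10.0, -19.8, -46.2]), (312, [10.4, -19.0, -51.6]), (318, [9.7, -18.6, -54.7]), (324, [10.3, -17.9, -59.8]), (330, [8.5, -17.8, -60.8])]
366 [(258, [-21.2, 35.8, 95.2]), (264, [-26.3, 36.0, 95.1]), (270, [-31.1, 36.1, 94.4]), (276, [-158.8, 78.0, 388.1]), (282, [-171.4, 78.9, 391.4]), (288, [10.5, 18.7, -30.8]), (294, [10.8, 17.8, -37.4]), (300, [10.5, 17.3, -42.1]), (306, [10.0, 16.8, -46.1]), (312, [10.3, 16.1, -51.4]), (318, [10.2, 15.6, -55.5]), (324, [10.3, 15.0, -59.9]), (330, [8.8, 14.9, -61.3])]
```

Run:
```python
from h import *
plan((0.482,-0.2674,0.156),-4.8)
```

```text
t 10.45 pos [ 0.4764 -0.3276  0.1998] yaw -4.74 zax [-2.e-04  9.e-04 -1.e+00] F [ 0.2  0.  -0.5] w 0.322 q6 -0.56
shift now axes [2.014 0.019 1.463]
after-turn [2.015 0.017 1.461] turn [-0.003 -0.008  0.01 ]
```

>>> apply_moves(
  targets=[
    {"dx": 0.7,"dy": 0.02,"dz": 0,"wx": 0,"wy": 0,"wz": 0,"jaw": 0},
    {"dx": 0.7,"dy": 0,"dz": 0,"wx": 0,"wy": 0,"wz": 0,"jaw": 0},
    {"dx": 0.6,"dy": 0,"dz": 0.7,"wx": 0,"wy": 0,"wz": 0,"jaw": 0},
    {"dx": 0,"dy": 0,"dz": 0.76,"wx": 0,"wy": 0,"wz": 0,"jaw": 0},
    {"dx": 0,"dy": 0,"dz": 0,"wx": 0,"wy": 0,"wz": 0,"jaw": 0},
  ],
)

```text
time: 10.95
tool_pos: [0.4798, -0.2656, 0.1529]
tcp_rot: [-2.305, -2.126, 0.002]
wrist_force: [-0.4, 0.0, -0.2]
width: 0.323
```

>>> apply_moves(
  targets=[
    {"dx": 0,"dy": 0,"dz": 0,"wx": 0,"wy": 0,"wz": 0,"jaw": 0},
    {"dx": 0,"dy": 0,"dz": 0,"wx": 0,"wy": 0,"wz": 0,"jaw": 0},
  ],
)

```text
time: 11.15
tool_pos: [0.483, -0.2692, 0.1576]
tcp_rot: [2.31, 2.126, 0.001]
wrist_force: [-0.1, 0.0, 0.3]
width: 0.317
```

Run:
```python
from h import *
c=snap('wrist','w10')
plan((0.482,-0.2674,0.156),-4.8)
b=cv2.imread('pics/w10.png')[215:315,260:380]
cv2.imwrite('pics/k10.png',cv2.resize(b,None,fx=6,fy=6,interpolation=cv2.INTER_NEAREST))
```

```text
t 11.2 pos [ 0.4831 -0.2695  0.1578] yaw -4.77 zax [ 0.0022 -0.0014 -1.    ] F [-0.3 -1.  -0. ] w 0.321 q6 -0.47
shift now axes [ 0.066 -0.041  0.061]
after-turn [ 0.066 -0.041  0.061] turn [0.022 0.011 0.005]
```

View pics/k10.png

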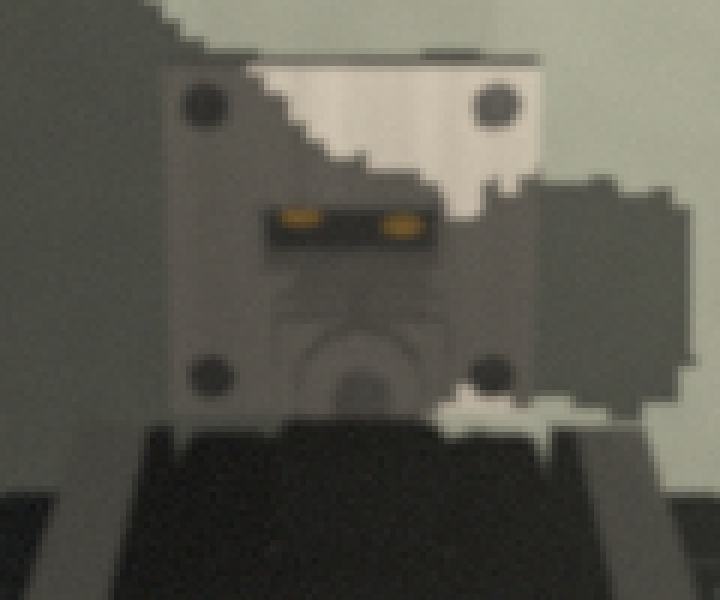

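>>> apply_moves(
  targets=[
    {"dx": 0,"dy": 0,"dz": 0,"wx": 0,"wy": 0,"wz": 0,"jaw": 0},
    {"dx": 0,"dy": 0,"dz": 0,"wx": 0,"wy": 0,"wz": 0,"jaw": 0},
    {"dx": 0,"dy": 0,"dz": 0,"wx": 0,"wy": 0,"wz": 0,"jaw": 0},
  ],
)

```text
time: 11.5
tool_pos: [0.4823, -0.2693, 0.1567]
tcp_rot: [2.312, 2.126, 0.0]
wrist_force: [0.4, 1.4, -1.0]
width: 0.322
```

Run:
```python
from h import *
c=snap('wrist','w11')
plan((0.482,-0.2674,0.156),-4.8)
b=cv2.imread('pics/w11.png')[215:315,260:380]
cv2.imwrite('pics/k11.png',cv2.resize(b,None,fx=6,fy=6,interpolation=cv2.INTER_NEAREST))
```

```text
t 11.55 pos [ 0.4822 -0.2692  0.1565] yaw -4.8 zax [ 4.e-04 -2.e-04 -1.e+00] F [-0.4 -0.3 -1.1] w 0.322 q6 -0.47
shift now axes [ 0.059 -0.011  0.016]
after-turn [ 0.059 -0.011  0.016] turn [0.004 0.002 0.   ]
```

View pics/k11.png

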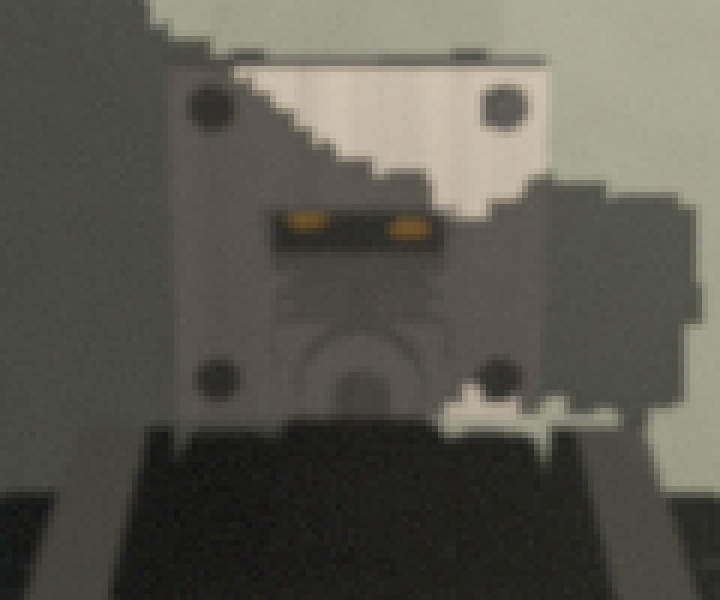

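Run:
```python
from h import *
c=load('w11')
T=np.array(c['T_tool_cam'])
def tr(u,v,z):
    d=T[:3,:3]@np.array([(u-c['cx'])/c['fx'],(v-c['cy'])/c['fy'],1]);return (T[:3,3]+d*(z-T[2,3])/d[2])*1000
h=.1565-.11
S=[(212,107),(505,107),(218,380),(500,380)]
W=np.array([tr(260+a/6-.5,215+b/6-.5,h) for a,b in S]);print(W.round(2),W.mean(0))
print('slot front',tr(260+357/6-.5,215+209/6-.5,h))
for r in (255,262,268,275): print(r,tr(260+361/6-.5,215+r/6-.5,.037))
z=c['range_z'];v,u=np.mgrid[:480,:640]
P=np.stack([(u-c['cx'])/c['fx']*z,(v-c['cy'])/c['fy']*z,z],-1)@T[:3,:3].T+T[:3,3]
for vv in range(248,302,2):
    print(vv,[(P[vv,uu]*1000).round(1)[[0,2]].tolist() for uu in (308,312,316,320,324,328,332)])
g=cv2.cvtColor(cv2.imread('pics/w11.png')[235:290,295:345],6)
g=cv2.normalize(np.clip(g,30,110),None,0,255,32);cv2.imwrite('pics/k11g.png',cv2.resize(g,None,fx=11,fy=11,interpolation=2))
```

```text
[[ 13.48 -16.66  46.5 ]
 [ 13.45  14.24  46.5 ]
 [-17.59 -16.67  46.5 ]
 [-17.61  14.27  46.5 ]] [-2.07015421 -1.20415713 46.5       ]
slot front [ 2.14327555 -1.38572687 46.5       ]
255 [ 0.29603038 -0.95088498 37.        ]
262 [-0.46798315 -0.95165455 37.        ]
268 [-1.12409402 -0.95231544 37.        ]
275 [-1.89101009 -0.95308793 37.        ]
248 [[2.9, 46.8], [3.0, 46.5], [2.8, 47.2], [2.8, 47.3], [2.7, 47.6], [3.1, 46.3], [2.6, 47.8]]
250 [[-4.4, 64.8], [-4.2, 64.3], [-5.6, 68.4], [-5.1, 66.9], [-5.3, 67.5], [-5.3, 67.6], [-5.3, 67.5]]
252 [[-5.0, 62.3], [-5.0, 62.4], [-4.6, 61.1], [-4.9, 62.1], [-5.5, 63.7], [-4.1, 59.6], [-5.4, 63.4]]
254 [[-5.4, 59.3], [-4.9, 57.9], [-5.3, 58.8], [-5.1, 58.3], [-5.5, 59.5], [-5.7, 60.0], [-5.4, 59.2]]
256 [[-5.5, 55.4], [-5.6, 55.8], [-5.4, 55.2], [-5.9, 56.6], [-5.8, 56.2], [-5.3, 54.8], [-5.3, 54.8]]
258 [[-5.6, 51.8], [-5.9, 52.5], [-5.4, 51.2], [-5.5, 51.3], [-5.7, 51.8], [-5.8, 52.3], [-5.7, 51.8]]
260 [[-6.2, 49.4], [-5.5, 47.5], [-5.8, 48.3], [-5.1, 46.4], [-5.7, 47.9], [-5.7, 48.0], [-6.0, 48.9]]
262 [[-1.6, 33.3], [-1.8, 33.8], [
[... 1338 characters left out ...]
0.3, -8.7], [0.7, -9.4], [0.8, -9.7], [0.7, -9.4]]
290 [[0.7, -11.8], [0.7, -11.7], [0.4, -11.1], [0.8, -11.9], [0.8, -12.0], [0.3, -11.0], [0.3, -10.8]]
292 [[0.1, -12.7], [-0.3, -11.9], [-0.3, -11.9], [-0.3, -11.9], [-0.7, -10.9], [0.1, -12.7], [0.8, -14.3]]
294 [[-1.0, -12.6], [-0.7, -13.3], [-1.3, -12.0], [-0.5, -13.7], [-1.1, -12.5], [-1.3, -12.0], [-0.7, -13.3]]
296 [[-2.2, -12.4], [-1.6, -13.7], [-2.2, -12.4], [-1.8, -13.1], [-1.9, -12.9], [-2.0, -12.8], [-2.1, -12.6]]
298 [[-3.4, -12.0], [-3.1, -12.7], [-2.4, -14.0], [-3.1, -12.6], [-2.7, -13.6], [-2.5, -13.9], [-3.0, -12.8]]
300 [[-4.0, -13.1], [-4.0, -13.0], [-3.3, -14.3], [-4.1, -12.8], [-3.9, -13.1], [-4.0, -13.0], [-4.4, -12.2]]
```

View pics/k11g.png

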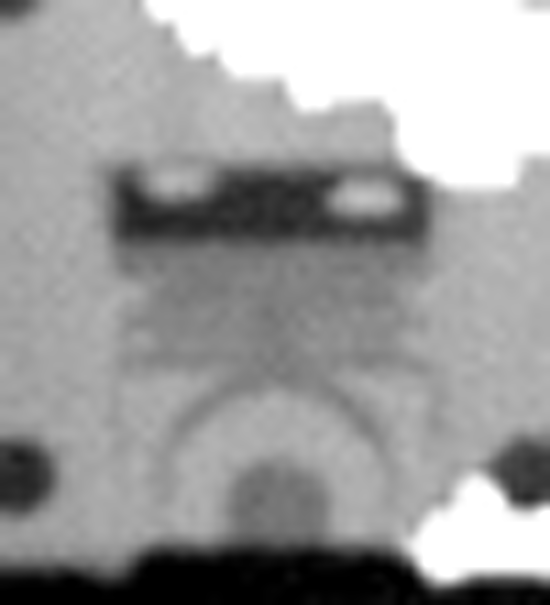

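>>> apply_moves(
  targets=[
    {"dx": 0.07,"dy": -0.012,"dz": 0,"wx": 0,"wy": 0,"wz": 0,"jaw": 0},
    {"dx": 0,"dy": 0,"dz": 0.06,"wx": 0,"wy": 0,"wz": 0,"jaw": 0},
    {"dx": 0,"dy": 0,"dz": 0.06,"wx": 0,"wy": 0,"wz": 0,"jaw": 0},
    {"dx": 0,"dy": 0,"dz": 0.06,"wx": 0,"wy": 0,"wz": 0,"jaw": 0},
    {"dx": 0,"dy": 0,"dz": 0,"wx": 0,"wy": 0,"wz": 0,"jaw": 0},
  ],
  newtons=80,
)

```text
time: 12.05
tool_pos: [0.4816, -0.2666, 0.1502]
tcp_rot: [-2.311, -2.126, 0.0]
wrist_force: [0.4, 0.1, -0.9]
width: 0.309
```

Run:
```python
from h import *
c=snap('wrist','w12')
plan((0.4818,-0.2672,0.145),-4.8)
g=cv2.cvtColor(cv2.imread('pics/w12.png')[225:300,285:355],6)
g=cv2.normalize(np.clip(g,30,110),None,0,255,32);cv2.imwrite('pics/k12g.png',cv2.resize(g,None,fx=8,fy=8,interpolation=2))
T=np.array(c['T_tool_cam'])
z=c['range_z'];v,u=np.mgrid[:480,:640]
P=np.stack([(u-c['cx'])/c['fx']*z,(v-c['cy'])/c['fy']*z,z],-1)@T[:3,:3].T+T[:3,3]
for vv in range(244,284,2):
    print(vv,[(P[vv,uu]*1000).round(1)[[0,2]].tolist() for uu in (308,312,316,320,324,328,332)])
```

```text
t 12.1 pos [ 0.4817 -0.2667  0.1504] yaw -4.78 zax [-5.e-04  3.e-04 -1.e+00] F [-0.8  0.6  0.1] w 0.309 q6 -0.47
shift now axes [-0.018  0.005  0.181]
after-turn [-0.018  0.005  0.181] turn [-0.005 -0.003  0.004]
244 [[7.7, 40.3], [7.3, 41.4], [7.5, 40.8], [7.2, 41.9], [7.6, 40.7], [7.4, 41.1], [7.1, 42.0]]
246 [[6.2, 40.9], [6.5, 39.9], [6.3, 40.6], [6.2, 40.7], [6.0, 41.5], [6.2, 40.7], [6.0, 41.4]]
248 [[5.1, 40.2], [5.2, 39.9], [5.2, 39.9], [4.9, 40.7], [5.4, 39.4], [5.4, 39.4], [4.8, 41.0]]
250 [[3.5, 41.1], [3.4, 41.4], [3.4, 41.3], [3.8, 40.2], [3.6, 40.8], [3.5, 41.1], [3.4, 41.4]]
252 [[2.4, 40.6], [2.0, 41.6], [2.3, 40.6], [2.2, 40.9], [2.2, 40.9], [2.2, 40.9], [2.0, 41.6]]
254 [[1.1, 40.2], [0.5, 42.2], [0.8, 41.3], [0.8, 41.3], [0.9, 40.8], [1.0, 40.8], [0.7, 41.6]]
256 [[-0.6, 41.5], [-0.6, 41.4], [-0.0, 39.8], [-0.6, 41.4], [-0.7, 41.6], [-0.3, 40.6], [-0.7, 41.8]]
258 [[-8.1, 58.5], [-7.1, 55.7], [-8.4, 59.5], [-8.3, 59.1], [-7.5, 57.0], [-6.7, 54.6], [-6.8, 54.9]]
260 [[-7.8, 54.0], [-1.3, 36.0], [-1.1, 35.5], [-1.4, 36.3], [-7.8, 53.9], [-7.3, 52.4], [-7.6, 53.4]]
26
[... 423 characters left out ...]
.2], [-2.8, 23.0], [1.4, 12.5], [1.3, 12.9], [1.6, 12.1], [-2.7, 22.8], [-2.6, 22.6]]
272 [[-4.0, 23.0], [-0.1, 13.3], [0.8, 11.2], [0.8, 11.2], [0.5, 11.8], [-1.0, 15.7], [-4.3, 23.8]]
274 [[-5.1, 22.8], [-0.7, 11.9], [-0.1, 10.5], [-0.5, 11.4], [-0.6, 11.7], [-1.0, 12.6], [-5.6, 23.8]]
276 [[-14.1, 41.2], [-1.3, 10.4], [-1.8, 11.8], [-1.4, 10.8], [-1.5, 10.9], [-1.5, 11.1], [-14.5, 42.1]]
278 [[-15.0, 40.1], [-2.4, 10.2], [-2.0, 9.4], [-1.5, 8.2], [-2.8, 11.3], [-2.6, 10.7], [-15.7, 41.8]]
280 [[-16.6, 40.5], [-4.1, 11.6], [-2.1, 7.0], [-1.4, 5.2], [-3.7, 10.6], [-3.6, 10.4], [-16.5, 40.4]]
282 [[-18.1, 40.9], [-4.9, 10.6], [-2.2, 4.3], [-1.9, 3.8], [-3.8, 8.1], [-4.5, 9.8], [-18.4, 41.5]]
```

View pics/k12g.png

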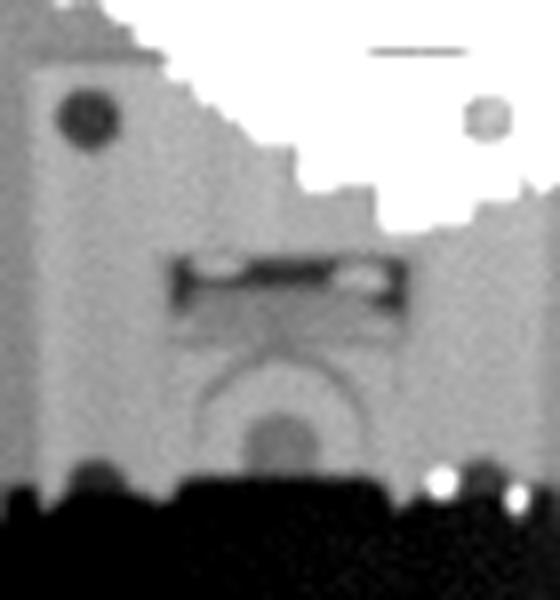

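>>> apply_moves(
  targets=[
    {"dx": -0.01,"dy": 0.009,"dz": 0.05,"wx": 0,"wy": 0,"wz": 0,"jaw": 0},
    {"dx": 0,"dy": 0,"dz": 0.05,"wx": 0,"wy": 0,"wz": 0,"jaw": 0},
    {"dx": 0,"dy": 0,"dz": 0.05,"wx": 0,"wy": 0,"wz": 0,"jaw": 0},
    {"dx": 0,"dy": 0,"dz": 0.03,"wx": 0,"wy": 0,"wz": 0,"jaw": 0},
    {"dx": 0,"dy": 0,"dz": 0,"wx": 0,"wy": 0,"wz": 0,"jaw": 0},
  ],
)

```text
time: 12.6
tool_pos: [0.482, -0.267, 0.1451]
tcp_rot: [-2.312, -2.127, 0.0]
wrist_force: [0.2, -0.0, 0.0]
width: 0.315
```

Run:
```python
from h import *
c=snap('wrist','w13')
plan((0.4818,-0.2672,0.145),-4.8)
g=cv2.cvtColor(cv2.imread('pics/w13.png')[225:300,285:355],6)
g=cv2.normalize(np.clip(g,30,110),None,0,255,32);cv2.imwrite('pics/k13g.png',cv2.resize(g,None,fx=8,fy=8,interpolation=2))
```

```text
t 12.65 pos [ 0.4821 -0.2671  0.1452] yaw -4.78 zax [-3.e-04  2.e-04 -1.e+00] F [-0.4  0.6 -0.1] w 0.31 q6 -0.47
shift now axes [-0.005 -0.008  0.008]
after-turn [-0.005 -0.008  0.008] turn [-0.003 -0.001  0.004]
```

View pics/k13g.png

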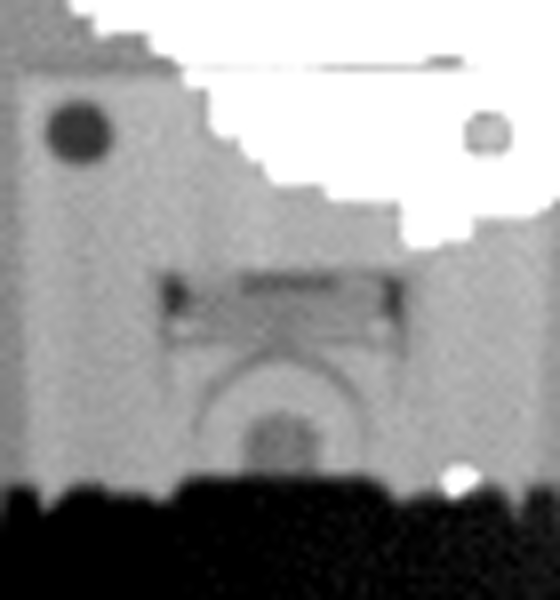

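>>> apply_moves(
  targets=[
    {"dx": 0,"dy": 0,"dz": 0.06,"wx": 0,"wy": 0,"wz": 0,"jaw": 0},
    {"dx": 0,"dy": 0,"dz": 0.06,"wx": 0,"wy": 0,"wz": 0,"jaw": 0},
    {"dx": 0,"dy": 0,"dz": 0.06,"wx": 0,"wy": 0,"wz": 0,"jaw": 0},
    {"dx": 0,"dy": 0,"dz": 0.06,"wx": 0,"wy": 0,"wz": 0,"jaw": 0},
    {"dx": 0,"dy": 0,"dz": 0,"wx": 0,"wy": 0,"wz": 0,"jaw": 0},
  ],
)

```text
time: 13.15
tool_pos: [0.4819, -0.2669, 0.1377]
tcp_rot: [-2.312, -2.127, 0.0]
wrist_force: [-0.6, -0.5, -0.6]
width: 0.312
```

Run:
```python
from h import *
c=snap('wrist','w14')
plan((0.4818,-0.2672,0.1244),-4.8)
g=cv2.cvtColor(cv2.imread('pics/w14.png')[225:300,285:355],6)
g=cv2.normalize(np.clip(g,30,110),None,0,255,32);cv2.imwrite('pics/k14g.png',cv2.resize(g,None,fx=8,fy=8,interpolation=2))
```

```text
t 13.2 pos [ 0.482  -0.267   0.1379] yaw -4.78 zax [-4.e-04  2.e-04 -1.e+00] F [ 0.3  0.  -0.7] w 0.311 q6 -0.47
shift now axes [-0.006 -0.006  0.451]
after-turn [-0.006 -0.006  0.451] turn [-0.004 -0.002  0.004]
```

View pics/k14g.png

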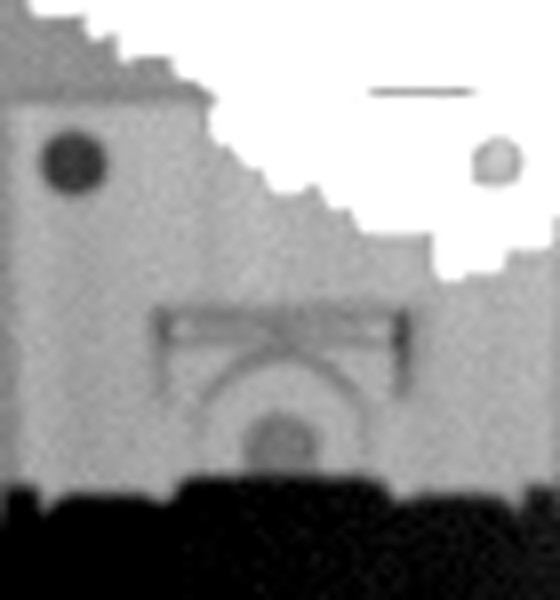

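>>> apply_moves(
  targets=[
    {"dx": 0,"dy": 0,"dz": 0.05,"wx": 0,"wy": 0,"wz": 0,"jaw": 0},
    {"dx": 0,"dy": 0,"dz": 0.05,"wx": 0,"wy": 0,"wz": 0.3,"jaw": 0},
    {"dx": 0,"dy": 0,"dz": 0.05,"wx": 0,"wy": 0,"wz": -0.6,"jaw": 0},
    {"dx": 0,"dy": 0,"dz": 0.05,"wx": 0,"wy": 0,"wz": 0.6,"jaw": 0},
    {"dx": 0,"dy": 0,"dz": 0.05,"wx": 0,"wy": 0,"wz": -0.3,"jaw": 0},
  ],
)

```text
time: 13.7
tool_pos: [0.4825, -0.2676, 0.1317]
tcp_rot: [2.312, 2.125, -0.0]
wrist_force: [-2.1, 0.3, 8.6]
width: 0.31
```

Run:
```python
from h import *
plan((0.4818,-0.2672,0.1244),-4.8)
```

```text
t 13.7 pos [ 0.4825 -0.2676  0.1317] yaw -4.81 zax [ 8.e-04 -9.e-04 -1.e+00] F [-2.1  0.3  8.6] w 0.31 q6 -0.47
shift now axes [ 0.011 -0.026  0.244]
after-turn [ 0.011 -0.026  0.244] turn [ 0.009  0.008 -0.002]
```

>>> apply_moves(
  targets=[
    {"dx": 0,"dy": 0,"dz": 0.05,"wx": 0,"wy": 0,"wz": 0.5,"jaw": 0},
    {"dx": 0,"dy": 0,"dz": 0.04,"wx": 0,"wy": 0,"wz": -1,"jaw": 0},
    {"dx": 0,"dy": 0,"dz": 0.03,"wx": 0,"wy": 0,"wz": 1,"jaw": 0},
    {"dx": 0,"dy": 0,"dz": 0.03,"wx": 0,"wy": 0,"wz": -1,"jaw": 0},
    {"dx": 0,"dy": 0,"dz": 0.03,"wx": 0,"wy": 0,"wz": 0.5,"jaw": 0},
  ],
)

```text
time: 14.2
tool_pos: [0.4833, -0.2681, 0.1276]
tcp_rot: [2.308, 2.126, 0.001]
wrist_force: [-1.7, 0.2, 11.3]
width: 0.309
```

Run:
```python
from h import *
plan((0.4818,-0.2672,0.1244),-4.8)
c=snap('wrist','w15')
T=np.array(c['T_tool_cam'])
z=c['range_z'];v,u=np.mgrid[:480,:640]
P=np.stack([(u-c['cx'])/c['fx']*z,(v-c['cy'])/c['fy']*z,z],-1)@T[:3,:3].T+T[:3,3]
for vv in range(256,332,3):
    print(vv,[(P[vv,uu]*1000).round(1)[[0,2]].tolist() for uu in (300,312,320,328,338)])
g=cv2.cvtColor(cv2.imread('pics/w15.png')[225:300,285:355],6)
g=cv2.normalize(np.clip(g,30,110),None,0,255,32);cv2.imwrite('pics/k15g.png',cv2.resize(g,None,fx=8,fy=8,interpolation=2))
```

```text
t 14.2 pos [ 0.4833 -0.2681  0.1276] yaw -4.7 zax [ 0.0025 -0.0021 -1.    ] F [-1.7  0.2 11.3] w 0.309 q6 -0.47
shift now axes [ 0.026 -0.052  0.105]
after-turn [ 0.025 -0.052  0.105] turn [0.026 0.018 0.017]
256 [[7.5, 18.3], [7.5, 18.3], [7.7, 17.9], [7.6, 18.1], [7.5, 18.2]]
259 [[72.2, -165.9], [5.9, 17.8], [6.3, 16.8], [6.0, 17.5], [5.6, 18.6]]
262 [[4.0, 18.1], [4.0, 18.1], [4.1, 18.0], [4.3, 17.4], [4.0, 18.1]]
265 [[72.2, -165.9], [2.0, 18.7], [2.3, 18.0], [2.6, 17.0], [2.0, 18.7]]
268 [[-0.1, 19.4], [-1.3, 22.4], [1.9, 14.2], [-1.9, 24.0], [0.1, 18.8]]
271 [[-1.7, 18.8], [1.0, 12.2], [1.6, 10.5], [-2.8, 21.6], [-1.7, 18.7]]
274 [[-3.2, 18.1], [-0.4, 11.2], [-0.7, 11.8], [-0.5, 11.4], [-3.4, 18.5]]
277 [[-5.6, 19.4], [-2.4, 11.8], [-1.2, 9.0], [-2.4, 11.8], [-5.3, 18.6]]
280 [[-7.1, 18.5], [-3.7, 10.6], [-1.0, 4.4], [-3.9, 11.0], [-6.7, 17.6]]
283 [[-9.2, 19.0], [-5.8, 11.4], [-1.2, 1.0], [-6.2, 12.2], [-8.7, 17.8]]
286 [[1.1, -8.0], [0.5, -6.7], [0.8, -7.2], [1.1, -8.0], [0.7, -7.0]]
289 [[0.9, -11.0], [1.0, -11.2], [0.4, -9.9], [0.8, -10.7], [0.9, -11.1]]
292 [[1.1, -14.9],
[... 381 characters left out ...]
, -28.8], [0.7, -29.2], [-0.3, -27.3], [0.8, -29.4], [0.0, -27.9]]
310 [[0.1, -30.7], [0.5, -31.6], [0.4, -31.3], [0.5, -31.5], [0.3, -31.1]]
313 [[-0.8, -31.8], [0.1, -33.3], [-0.2, -32.9], [-0.6, -32.0], [-0.7, -32.0]]
316 [[-1.9, -32.3], [-1.6, -32.8], [-1.8, -32.5], [-1.1, -33.7], [-1.7, -32.7]]
319 [[-2.3, -34.2], [-2.6, -33.7], [-2.9, -33.2], [-3.1, -32.8], [-3.3, -32.5]]
322 [[-4.6, -32.7], [-4.5, -32.8], [-4.6, -32.6], [-4.2, -33.3], [-5.0, -32.0]]
325 [[-5.7, -33.3], [-5.1, -34.3], [-6.0, -32.7], [-5.9, -32.9], [-6.1, -32.6]]
328 [[-7.5, -32.7], [-7.8, -32.2], [-7.6, -32.6], [-7.4, -32.9], [-40.1, 21.8]]
331 [[-42.0, 21.5], [-43.1, 23.3], [-42.6, 22.4], [-43.1, 23.3], [-42.7, 22.6]]
```

View pics/k15g.png

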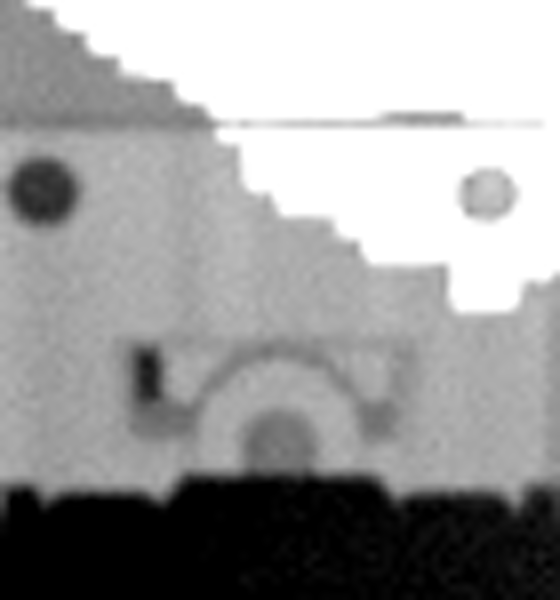

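>>> apply_moves(
  targets=[
    {"dx": 0.03,"dy": -0.04,"dz": 0.03,"wx": 0,"wy": 0,"wz": 0.5,"jaw": 0},
    {"dx": 0,"dy": 0,"dz": 0.03,"wx": 0,"wy": 0,"wz": -1,"jaw": 0},
    {"dx": 0,"dy": 0,"dz": 0.03,"wx": 0,"wy": 0,"wz": 1,"jaw": 0},
    {"dx": 0,"dy": 0,"dz": 0.03,"wx": 0,"wy": 0,"wz": -1,"jaw": 0},
    {"dx": 0,"dy": 0,"dz": 0.02,"wx": 0,"wy": 0,"wz": 0.5,"jaw": 0},
  ],
)

```text
time: 14.75
tool_pos: [0.4831, -0.2677, 0.1243]
tcp_rot: [2.307, 2.125, 0.002]
wrist_force: [-1.3, 0.2, 12.6]
width: 0.31
```

```bash
cat > look.py <<'E'
import sys
from h import *
n=sys.argv[1]
plan((0.4818,-0.2672,0.1244),-4.8)
c=snap('wrist','w'+n)
T=np.array(c['T_tool_cam'])
z=c['range_z'];v,u=np.mgrid[:480,:640]
P=np.stack([(u-c['cx'])/c['fx']*z,(v-c['cy'])/c['fy']*z,z],-1)@T[:3,:3].T+T[:3,3]
print('bowtop z',np.median(P[316:326,300:340,2]).round(4),'plate z',np.median(P[252:262,296:345,2]).round(4),'collar top z',np.median(P[274:278,308:313,2]).round(4))
b=cv2.imread('pics/w'+n+'.png')[215:335,260:380].astype(float)
b=np.clip((b-20)*2.2,0,255).astype(np.uint8);cv2.imwrite('pics/k'+n+'g.png',cv2.resize(b,None,fx=5,fy=5,interpolation=2))
E
python3 look.py 16
```

```text
t 14.75 pos [ 0.4831 -0.2677  0.1243] yaw -4.7 zax [ 0.0046 -0.0033 -1.    ] F [-1.3  0.2 12.6] w 0.31 q6 -0.47
shift now axes [ 0.012 -0.045 -0.003]
after-turn [ 0.012 -0.045 -0.002] turn [0.046 0.028 0.017]
bowtop z -0.0329 plate z 0.0148 collar top z 0.0115
```

View pics/k16g.png

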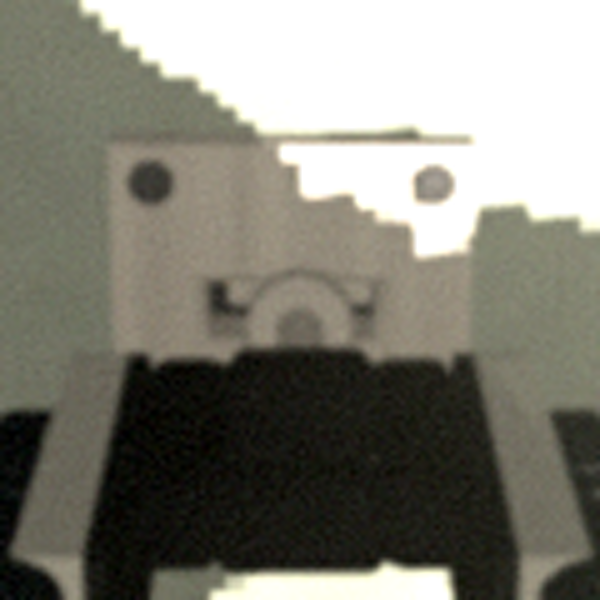

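>>> apply_moves(
  targets=[
    {"dx": 0,"dy": -0.03,"dz": 0.03,"wx": 0,"wy": 0,"wz": 0.5,"jaw": 0},
    {"dx": 0,"dy": 0,"dz": 0.03,"wx": 0,"wy": 0,"wz": -1,"jaw": 0},
    {"dx": 0,"dy": 0,"dz": 0.03,"wx": 0,"wy": 0,"wz": 1,"jaw": 0},
    {"dx": 0,"dy": 0,"dz": 0.02,"wx": 0,"wy": 0,"wz": -0.5,"jaw": 0},
    {"dx": 0,"dy": 0,"dz": 0,"wx": 0,"wy": 0,"wz": 0,"jaw": 0},
  ],
)

```text
time: 15.3
tool_pos: [0.4834, -0.2684, 0.1241]
tcp_rot: [2.305, 2.122, 0.003]
wrist_force: [-3.2, 2.4, 22.0]
width: 0.307
```

```bash
python3 look.py 17
```

```text
t 15.3 pos [ 0.4834 -0.2684  0.1241] yaw -4.72 zax [ 0.0071 -0.0052 -1.    ] F [-3.2  2.4 22. ] w 0.307 q6 -0.47
shift now axes [ 0.037 -0.057 -0.012]
after-turn [ 0.037 -0.057 -0.012] turn [0.072 0.043 0.013]
bowtop z -0.0329 plate z 0.0145 collar top z 0.0113
```

View pics/k17g.png

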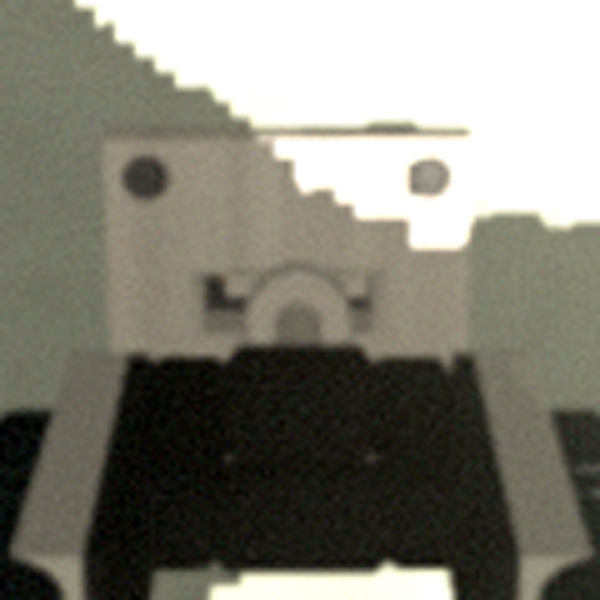

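>>> apply_moves(
  targets=[
    {"dx": 0,"dy": 0.011,"dz": 0,"wx": 0,"wy": 0,"wz": 0.8,"jaw": 0},
    {"dx": 0,"dy": 0.011,"dz": 0,"wx": 0,"wy": 0,"wz": 0.8,"jaw": 0},
    {"dx": 0,"dy": 0.011,"dz": 0,"wx": 0,"wy": 0,"wz": 0.8,"jaw": 0},
    {"dx": 0,"dy": 0.011,"dz": 0,"wx": 0,"wy": 0,"wz": 0.8,"jaw": 0},
    {"dx": 0,"dy": 0.011,"dz": 0,"wx": 0,"wy": 0,"wz": 0.8,"jaw": 0},
  ],
)

```text
time: 15.85
tool_pos: [0.4849, -0.2684, 0.1241]
tcp_rot: [2.7, 1.592, 0.006]
wrist_force: [-5.0, 2.4, 23.1]
width: 0.307
```

```bash
cat >> look.py <<'E'
s=bot.read_state();print('torque',s['torque'].round(3))
M=R.from_rotvec(s['tcp_rot']).as_matrix();print('key centre',(s['tool_pos']+M@np.array([-.0038,0,0]))[:2].round(4))
E
python3 look.py 18
```

```text
t 15.85 pos [ 0.4849 -0.2684  0.1241] yaw -28.94 zax [ 0.0067 -0.0045 -1.    ] F [-5.   2.4 23.1] w 0.307 q6 -0.05
shift now axes [-0.013 -0.109 -0.012]
after-turn [ 0.033 -0.105 -0.012] turn [ 0.075  0.023 -4.024]
bowtop z -0.033 plate z 0.0145 collar top z 0.012
torque [0.499 0.949 0.047]
key centre [ 0.483  -0.2717]
```

View pics/k18g.png

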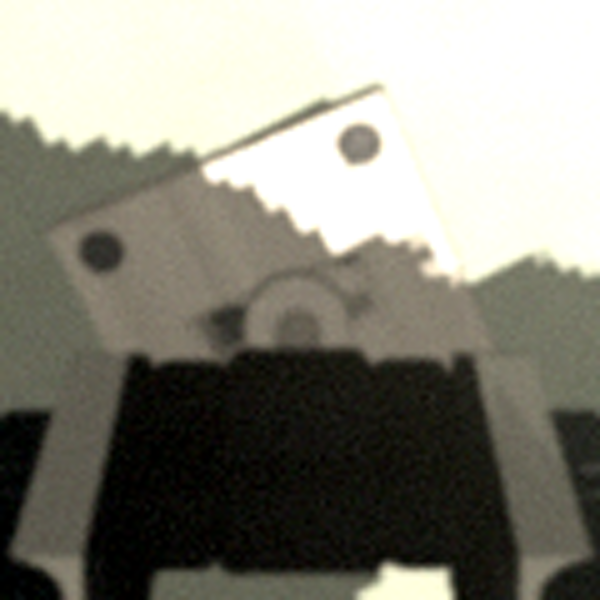

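>>> apply_moves(
  targets=[
    {"dx": 0,"dy": 0,"dz": 0,"wx": 0,"wy": 0,"wz": 0.9,"jaw": 0},
    {"dx": 0,"dy": 0,"dz": 0,"wx": 0,"wy": 0,"wz": 0.9,"jaw": 0},
    {"dx": 0,"dy": 0.006,"dz": 0,"wx": 0,"wy": 0,"wz": 0.9,"jaw": 0},
    {"dx": 0,"dy": 0.012,"dz": 0,"wx": 0,"wy": 0,"wz": 0.9,"jaw": 0},
    {"dx": 0,"dy": 0.012,"dz": 0,"wx": 0,"wy": 0,"wz": 0.9,"jaw": 0},
  ],
)

```text
time: 16.4
tool_pos: [0.4863, -0.2693, 0.1241]
tcp_rot: [2.997, 0.917, 0.011]
wrist_force: [-2.1, 2.3, 21.6]
width: 0.308
```

```bash
python3 look.py 19
```

```text
t 16.4 pos [ 0.4863 -0.2693  0.1241] yaw -55.98 zax [ 0.0086 -0.005  -1.    ] F [-2.1  2.3 21.6] w 0.308 q6 0.43
shift now axes [-0.085 -0.142 -0.012]
after-turn [ 0.057 -0.156 -0.01 ] turn [ 0.098 -0.    -8.529]
bowtop z -0.033 plate z 0.0147 collar top z 0.0128
torque [0.459 0.543 0.028]
key centre [ 0.4832 -0.2714]
```

View pics/w19.png

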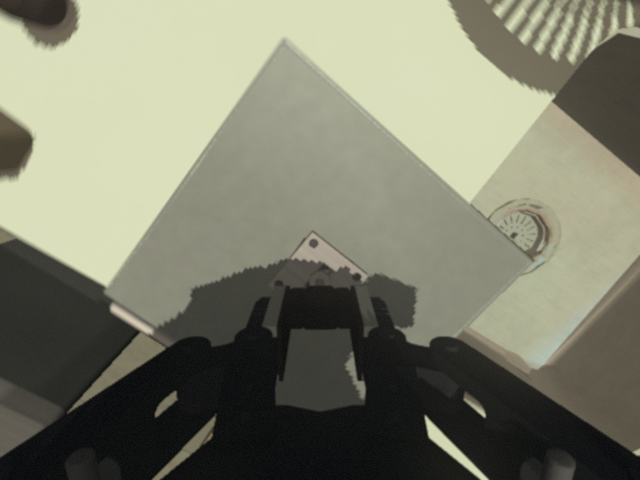

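>>> apply_moves(
  targets=[
    {"dx": 0,"dy": 0.012,"dz": 0,"wx": 0,"wy": 0,"wz": 0.9,"jaw": 0},
    {"dx": 0,"dy": 0.012,"dz": 0,"wx": 0,"wy": 0,"wz": 0.9,"jaw": 0},
    {"dx": 0,"dy": 0.012,"dz": 0,"wx": 0,"wy": 0,"wz": 0.9,"jaw": 0},
    {"dx": 0,"dy": 0.012,"dz": 0,"wx": 0,"wy": 0,"wz": 0.9,"jaw": 0},
    {"dx": 0,"dy": 0.012,"dz": 0,"wx": 0,"wy": 0,"wz": 0.9,"jaw": 0},
  ],
)

```text
time: 16.95
tool_pos: [0.4874, -0.2712, 0.1241]
tcp_rot: [3.13, 0.192, 0.014]
wrist_force: [-1.9, 1.4, 20.9]
width: 0.312
```

>>> apply_moves(
  targets=[
    {"dx": 0,"dy": 0.011,"dz": 0,"wx": 0,"wy": 0,"wz": 0.8,"jaw": 0},
    {"dx": 0,"dy": 0.011,"dz": 0,"wx": 0,"wy": 0,"wz": 0.8,"jaw": 0},
    {"dx": 0,"dy": 0.008,"dz": 0,"wx": 0,"wy": 0,"wz": 0.6,"jaw": 0},
    {"dx": 0,"dy": 0,"dz": 0,"wx": 0,"wy": 0,"wz": 0,"jaw": 0},
    {"dx": 0,"dy": 0,"dz": 0,"wx": 0,"wy": 0,"wz": 0,"jaw": 0},
  ],
)

```text
time: 17.45
tool_pos: [0.4874, -0.2723, 0.1241]
tcp_rot: [3.132, -0.163, 0.015]
wrist_force: [-1.3, 0.7, 20.7]
width: 0.312
```

```bash
python3 look.py 20; python3 -c "
from h import *
snap('top','top20');snap('side','side20')"
```

```text
t 17.45 pos [ 0.4874 -0.2723  0.1241] yaw -95.95 zax [ 0.0092 -0.006  -0.9999] F [-1.3  0.7 20.7] w 0.312 q6 1.12
shift now axes [-0.202 -0.15  -0.012]
after-turn [ 0.154 -0.199 -0.009] turn [  0.112  -0.035 -15.191]
bowtop z -0.0329 plate z 0.0146 collar top z 0.0143
torque [0.158 0.302 0.118]
key centre [ 0.4836 -0.2719]
```

View pics/w20.png

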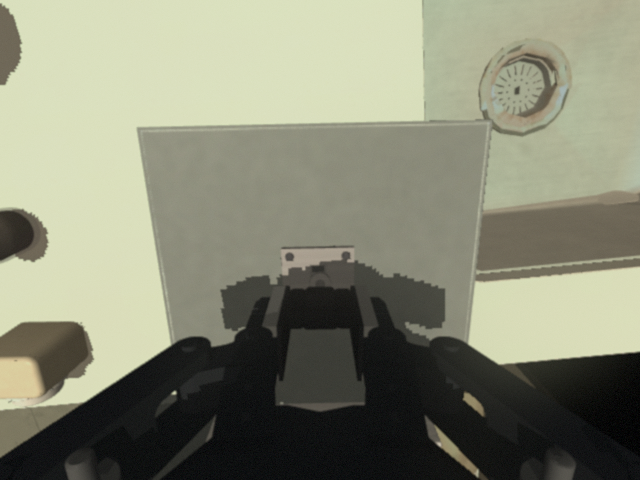

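View pics/top20.png

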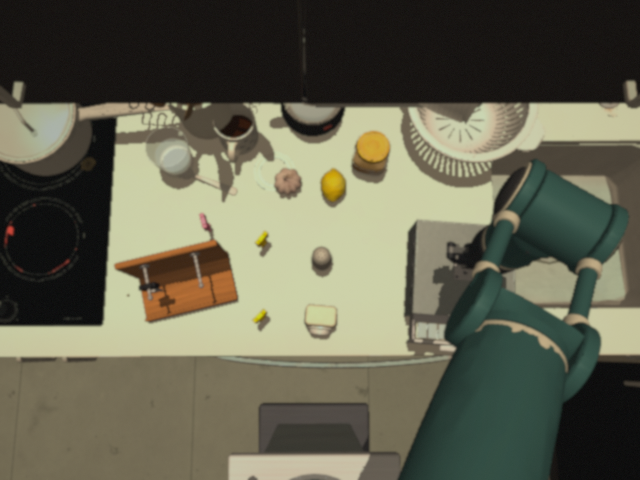

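>>> apply_moves(
  targets=[
    {"dx": 0,"dy": 0.003,"dz": 0,"wx": 0,"wy": 0,"wz": 0.2,"jaw": 0},
    {"dx": 0,"dy": 0,"dz": 0,"wx": 0,"wy": 0,"wz": 0,"jaw": 0},
    {"dx": 0,"dy": 0,"dz": 0,"wx": 0,"wy": 0,"wz": 0,"jaw": 0},
    {"dx": 0,"dy": 0,"dz": 0,"wx": 0,"wy": 0,"wz": 0,"jaw": 0},
    {"dx": 0,"dy": 0,"dz": 0,"wx": 0,"wy": 0,"wz": 0,"jaw": 0},
  ],
)

```text
time: 18.1
tool_pos: [0.4873, -0.2724, 0.1241]
tcp_rot: [3.13, -0.195, 0.015]
wrist_force: [-0.5, 0.2, 20.4]
width: 0.314
```

>>> apply_moves(
  targets=[
    {"dx": 0,"dy": 0,"dz": 0,"wx": 0,"wy": 0,"wz": 0,"jaw": 0},
    {"dx": 0,"dy": 0,"dz": 0,"wx": 0,"wy": 0,"wz": 0,"jaw": 0},
    {"dx": 0,"dy": 0,"dz": 0,"wx": 0,"wy": 0,"wz": 0,"jaw": 0},
    {"dx": 0,"dy": 0,"dz": 0,"wx": 0,"wy": 0,"wz": 0,"jaw": 0},
    {"dx": 0,"dy": 0,"dz": 0,"wx": 0,"wy": 0,"wz": 0,"jaw": 0},
  ],
)

```text
time: 18.6
tool_pos: [0.4873, -0.2724, 0.1241]
tcp_rot: [3.13, -0.195, 0.015]
wrist_force: [-1.3, 1.0, 20.3]
width: 0.312
```

>>> apply_moves(
  targets=[
    {"dx": 0,"dy": 0,"dz": 0,"wx": 0,"wy": 0,"wz": 0,"jaw": 0},
    {"dx": 0,"dy": 0,"dz": 0,"wx": 0,"wy": 0,"wz": 0,"jaw": 0},
    {"dx": 0,"dy": 0,"dz": 0,"wx": 0,"wy": 0,"wz": 0,"jaw": 0},
    {"dx": 0,"dy": 0,"dz": 0,"wx": 0,"wy": 0,"wz": 0,"jaw": 0},
    {"dx": 0,"dy": 0,"dz": 0,"wx": 0,"wy": 0,"wz": 0,"jaw": 0},
  ],
)

```text
time: 19.1
tool_pos: [0.4873, -0.2724, 0.1241]
tcp_rot: [3.13, -0.195, 0.015]
wrist_force: [-1.8, 1.4, 20.2]
width: 0.31
```

>>> apply_moves(
  targets=[
    {"dx": 0,"dy": 0,"dz": 0,"wx": 0,"wy": 0,"wz": 0,"jaw": 0},
    {"dx": 0,"dy": 0,"dz": 0,"wx": 0,"wy": 0,"wz": 0,"jaw": 0},
    {"dx": 0,"dy": 0,"dz": 0,"wx": 0,"wy": 0,"wz": 0,"jaw": 0},
    {"dx": 0,"dy": 0,"dz": 0,"wx": 0,"wy": 0,"wz": 0,"jaw": 0},
    {"dx": 0,"dy": 0,"dz": 0,"wx": 0,"wy": 0,"wz": 0,"jaw": 0},
  ],
)

```text
time: 19.6
tool_pos: [0.4874, -0.2724, 0.1241]
tcp_rot: [3.13, -0.195, 0.015]
wrist_force: [-1.5, 0.1, 20.0]
width: 0.314
```

```bash
python3 look.py 21; python3 -c "
from h import *
c=snap('top','top21');snap('side','side21')
P=pts(c)
for v in range(300,352,3): print(v,P[v,425].round(3),P[v,435].round(3))
b=cv2.imread('pics/top21.png')[200:360,380:540];cv2.imwrite('pics/t21c.png',cv2.resize(b,None,fx=3.5,fy=3.5))"
```

```text
t 19.6 pos [ 0.4874 -0.2724  0.1241] yaw -97.14 zax [ 0.0092 -0.006  -0.9999] F [-1.5  0.1 20. ] w 0.314 q6 1.14
shift now axes [-0.205 -0.15  -0.011]
after-turn [ 0.158 -0.199 -0.009] turn [  0.112  -0.036 -15.39 ]
bowtop z -0.0329 plate z 0.0146 collar top z 0.0143
torque [0.091 0.335 0.218]
key centre [ 0.4836 -0.272 ]
300 [ 0.426 -0.197  0.109] [ 0.426 -0.215  0.105]
303 [ 0.421 -0.197  0.107] [ 0.421 -0.215  0.105]
306 [ 0.416 -0.197  0.105] [ 0.415 -0.214  0.107]
309 [ 0.41  -0.197  0.105] [ 0.41  -0.215  0.103]
312 [ 0.405 -0.196  0.107] [ 0.405 -0.214  0.106]
315 [ 0.405 -0.214  0.016] [ 0.405 -0.234  0.011]
318 [ 0.4   -0.214  0.015] [ 0.4   -0.234  0.014]
321 [ 0.394 -0.213  0.017] [ 0.394 -0.233  0.017]
324 [ 0.388 -0.213  0.016] [ 0.388 -0.234  0.01 ]
327 [ 0.382 -0.213  0.018] [ 0.382 -0.233  0.014]
330 [ 0.376 -0.209  0.038] [ 0.376 -0.228  0.036]
333 [ 0.371 -0.209  0.035] [ 0.37  -0.228  0.034]
336 [ 0.365 -0.209  0.036] [ 0.365 -0.227  0.035]
339 [ 0.359 -0.209  0.033] [ 0.359 -0.227  0.035]
342 [ 0.354 -0.208  0.035] [ 0.354 -0.227  0.034]
345 [ 0.348 -0.195  0.1  ] [ 0.348 -0.228  0.03 ]
348 [ 0.343 -0.195  0.098] [ 0.343 -0.212  0.101]
351 [ 0.337 -0.214 -0.   ] [ 0.337 -0.233  0.002]
```

View pics/t21c.png

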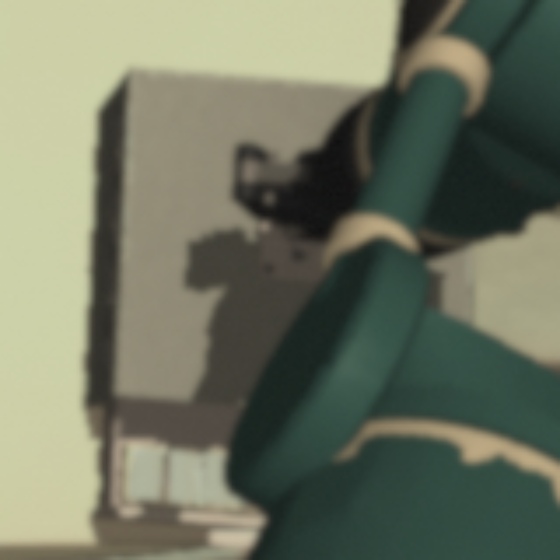

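View pics/side21.png

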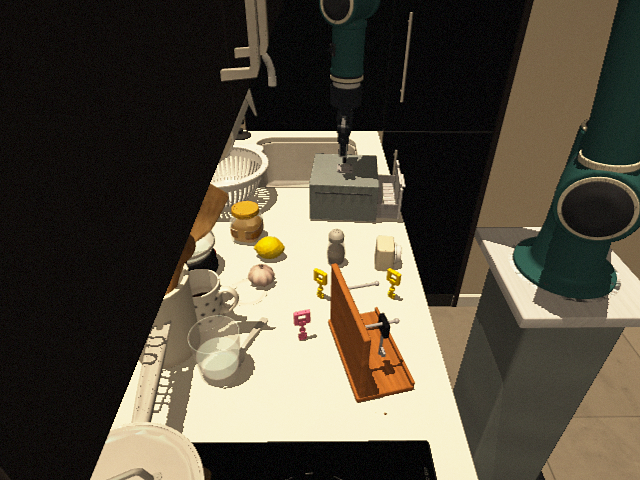

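View pics/k21g.png

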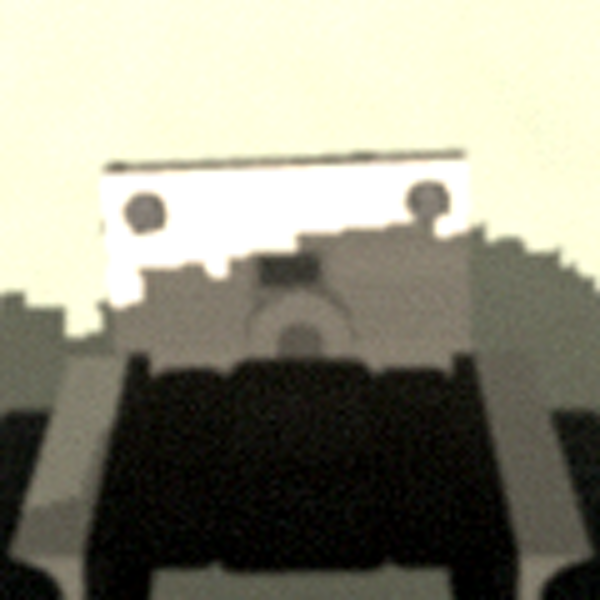

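>>> apply_moves(
  targets=[
    {"dx": 0,"dy": 0,"dz": 0,"wx": 0,"wy": 0,"wz": 0,"jaw": 0},
    {"dx": 0,"dy": 0,"dz": 0,"wx": 0,"wy": 0,"wz": 0,"jaw": 0},
    {"dx": 0,"dy": 0,"dz": 0,"wx": 0,"wy": 0,"wz": 0,"jaw": 0},
    {"dx": 0,"dy": 0,"dz": 0,"wx": 0,"wy": 0,"wz": 0,"jaw": 0},
    {"dx": 0,"dy": 0,"dz": 0,"wx": 0,"wy": 0,"wz": 0,"jaw": 0},
  ],
)

```text
time: 20.25
tool_pos: [0.4873, -0.2725, 0.1241]
tcp_rot: [3.13, -0.195, 0.015]
wrist_force: [-1.3, 0.4, 19.8]
width: 0.31
```

>>> apply_moves(
  targets=[
    {"dx": 0,"dy": 0,"dz": 0,"wx": 0,"wy": 0,"wz": 0,"jaw": 0},
    {"dx": 0,"dy": 0,"dz": 0,"wx": 0,"wy": 0,"wz": 0,"jaw": 0},
    {"dx": 0,"dy": 0,"dz": 0,"wx": 0,"wy": 0,"wz": 0,"jaw": 0},
    {"dx": 0,"dy": 0,"dz": 0,"wx": 0,"wy": 0,"wz": 0,"jaw": 0},
    {"dx": 0,"dy": 0,"dz": 0,"wx": 0,"wy": 0,"wz": 0,"jaw": 0},
  ],
)

```text
time: 20.75
tool_pos: [0.4873, -0.2724, 0.1241]
tcp_rot: [3.13, -0.195, 0.015]
wrist_force: [-0.7, 1.3, 20.4]
width: 0.307
```

```bash
python3 look.py 22; python3 -c "
from h import *
c=snap('top','top22');P=pts(c)
for f in ('top0','top20','top21','top22'):
    c=load(f);P=pts(c);m=(P[...,2]>.085)&(P[...,1]>-.215)&(P[...,1]<-.195)&(P[...,0]>.3)&(P[...,0]<.6);print(f,np.percentile(P[m][:,0],[0,.5,2]).round(4))"
```

```text
t 20.75 pos [ 0.4873 -0.2724  0.1241] yaw -97.14 zax [ 0.0092 -0.0061 -0.9999] F [-0.7  1.3 20.4] w 0.307 q6 1.14
shift now axes [-0.205 -0.15  -0.012]
after-turn [ 0.158 -0.199 -0.01 ] turn [  0.112  -0.035 -15.39 ]
bowtop z -0.0329 plate z 0.0147 collar top z 0.0145
torque [0.148 0.36  0.19 ]
key centre [ 0.4836 -0.2719]
top0 [0.4001 0.4007 0.403 ]
top20 [0.3001 0.3026 0.3086]
top21 [0.3003 0.3032 0.3089]
top22 [0.3001 0.3027 0.3082]
```

```bash
python3 -c "
from h import *
for f in ('top0','top20','top21','top22'):
    P=pts(load(f));print(f,[(v,P[v,425].round(3)[[0,2]].tolist()) for v in range(338,353,2)])
print(job.finish_job())"
```

```text
top0 [(338, [0.362, 0.002]), (340, [0.358, 0.003]), (342, [0.354, -0.0]), (344, [0.351, -0.0]), (346, [0.347, 0.001]), (348, [0.343, 0.005]), (350, [0.339, -0.0]), (352, [0.335, 0.001])]
top20 [(338, [0.361, 0.032]), (340, [0.357, 0.097]), (342, [0.353, 0.099]), (344, [0.35, 0.035]), (346, [0.339, 1.108]), (348, [0.343, 0.0]), (350, [0.339, 0.004]), (352, [0.335, 0.0])]
top21 [(338, [0.361, 0.034]), (340, [0.358, 0.035]), (342, [0.354, 0.035]), (344, [0.35, 0.028]), (346, [0.346, 0.099]), (348, [0.343, 0.098]), (350, [0.339, -0.003]), (352, [0.335, -0.0])]
top22 [(338, [0.361, 0.041]), (340, [0.358, 0.033]), (342, [0.354, 0.038]), (344, [0.339, 1.108]), (346, [0.346, 0.098]), (348, [0.343, 0.099]), (350, [0.339, 0.001]), (352, [0.335, 0.0])]
the job is handed in; nothing more can be done
None
```

I took the double-bit key off the right peg and pushed it home past the sticky pins. I then turned it about 92° clockwise and handed the job in at about 20.8 s, with the key still gripped and held turned. `finish_job()` returned no verdict.

- **Key in the lock:** before the turn the downward force rose from about 12 N to 22 N with no further movement, and the collar measured on the plate within about 1 mm. The key has not slipped in the grip.
- **Lock turned:** the holding torque was about 0.2 N m, above the spring's 0.14 N m. I read that as the barrel against its stop.
- **Drawer out:** the top camera put the drawer front at x of about 0.342 m, against 0.400 m when shut, so roughly 58–60 mm out. It had not moved between the last two pictures.
- **Other things:** the last top and side pictures, taken as the drawer came out, show the single-bit key on its peg and the bystanders where they were.

**Checks that disagreed:**
- The key sat about 4 mm off the finger centre line, so I corrected for that during the turn.
- The key's centre came out 1–2 mm from the measured keyhole centre, inside the 4 mm limit.
- My first scripted drawer measurement was spoiled by the arm being in view, so the drawer figure comes from a direct depth reading instead.

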